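# Gauge the perch bore with a go / no-go plug

### The arm

A 7-joint arm with a two-finger parallel gripper is mounted at the origin on the work surface. World frame = base frame: x ahead of the robot, y to its left, z up, the work surface at z = 0. Lengths are in m, angles in degrees, forces in N, time in s.
With the tool pointing down it reaches from about 0.425 to 0.875 m from the base axis. Payload 4.7 kg.
Tool frame: the origin (TCP) lies on the centre line of the jaws, within the pads' length; the fingertips stand env.nose_length ahead of it and the grasp point (between the pads) lies 8 mm behind it (env.nose_length is the distance from the TCP to the fingertips, in m); y points along the fingers, z is the direction in which the jaws open and shut, and the axes are right-handed (so a half turn about y gives the same grasp; the last joint's range is limited). The gripper opens to 87 mm and grips with 3 to 60 N. Pads are 19 mm wide; open, the fingers measure 117 mm over their backs; the gripper's body (75 mm by 190 mm) begins 51 mm behind the grasp point.
Start: joints at [75.98, 18.392, -4.016, 83.108, 1.295, 78.541, -3.26], TCP at [0.166, -0.628, 0.234] pointing down, gripper open.
Joint ranges: [-163.93, 163.93], [-17.29, 119.83], [-79.2, 71.16], [3.27, 140.29], [-89.18, 269.18], [5.43, 117.66], [-154.24, 154.24]. Speed limits (degrees/s): [147.25, 147.25, 180, 180, 180, 180, 180].

### API

Orientations are given as [roll, pitch, yaw] about the fixed x, y, z axes, in that order (R = Rz(yaw) Ry(pitch) Rx(roll)).
In Python, from cell import env, read_camera, camera_info, job, models gives the robot as it stands.
- The arm moves only by the tool move_arm, never from a script. Its argument "moves" is a list of rows, each a list of 6 numbers: the shift along the tool's x, y, z in mm, then the turn, a rotation vector about the tool's x, y, z in degrees. In form: [[x, y, z, ax, ay, az], ...]. A call has 1 to 20 rows; each row is the pose to reach, as a shift and turn from the pose commanded when the call began, along the tool's axes at that moment; what a row does not reach only later rows make up. A row lasts 1/12 s, in which the tool goes at most 41.7 mm and 7.16 degrees, less where a joint would pass 70% of its speed; a pose out of reach is approached as far as the arm can. A call with a gripper value outside its range is refused whole. "claw" is the finger opening in mm, from 0 to 87, set as the call begins (left out, the last holds). The fingers move at their own pace and stop on an object; "newtons" is the grip in N (left out, the last holds). Time passes only in rows, so rows that repeat a pose let the fingers close. It gives the time, the measured TCP pose, the force and the opening at its end, in the units of the state.
- env.get_obs(): the state, without advancing time (a new reading comes with each control period).
- read_camera(name): name is "scene" or "top" or "wrist"; returns (picture, depth): 480x640x3 uint8, red, green, blue; 480x640 float32, m along the optical axis (not along the pixel's ray), 0 where there is no reading.
- camera_info(name): a dict with "fx", "fy", "cx", "cy" (pixels), "R" (3x3) and "t" (3): a world point X has camera coordinates R X + t. Camera axes: x right, y down, z forward; pixel columns grow to the right and rows downward; lengths in m; the calibration is good to about 2 mm. A picture is of the moment at which its call begins: read the wrist's pose just before it. camera_info takes no time and is no camera call; for the wrist camera it gives the pose at the moment of the call.
- job.sign_off(): hands the job in, once; it reports no verdict.
Trained networks look in the newest picture that a camera, given by its name, has taken for a name from the list of things; names that differ only in an ending like _2 or _b are one class to them, and where a whole thing is asked for, a point or a joint stands for the part that bears it (a point fixed in the world has none). Each returns a list of dicts, best first, with "score" (0 to 1); they miss things now and then, are a little off and sometimes report something else, mostly with a low value. They report only what shows in the picture. A call takes as long as a camera call.
- models.spot_in(target, camera): "point" ([x, y, z] in m, in world coordinates, good to about 4 mm: the middle of the surface that is visible of it).
- models.cut_out(target, camera): "mask" (480x640 bool, what is visible of it).
The state is a dict: "time_s": time; "qpos": joint angles; "joint_velocities": joint speeds; "effort": joint torques, N m; "tool_pos": TCP position; "tool_rot": TCP orientation; "force": force on the tool from outside, world axes, zero at the start; "wrist_torque": the same for the moment, N m; "grip_width": finger opening in m.
Only numpy, scipy, OpenCV 4.12 (cv2) and the standard library are available. Lean on these libraries where they do the work, as an engineer would, in place of code of your own. Each camera call takes 0.05 s, during which the arm holds its last target.

### The job

Check the bore of the eccentric brass bush in the clamped wooden perch block with the double-ended plug gauge: slide the go end (green collar) in until its collar is seated against the brass, draw it out, then hold the no-go end (red collar) square and centred against the mouth of the bore with light pressure, about 8 N for two seconds, to confirm that it will not enter. Never push the gauge against the block with more than 25 N; finally lay the gauge back in its cradle, without dropping it or disturbing the things around.

Things in the scene. Friction and masses are not known exactly. Their poses are not given: they have to be found in the camera images.
- gauge: Double-ended plug gauge, about 0.24 kg, 130 mm long, lying level in the cradle at first. Origin at the centre of its handle, x along its axis towards the go end. Handle: square aluminium bar 22 x 22 mm, 76 mm long, between two 30 mm round collars, each 4 mm thick, whose outer faces are at x = +42 mm (green, go) and x = -42 mm (red, no-go).
- go_tip (a point): centre of the end face of the go plug, 72 mm from the gauge's origin along its +x. Go plug: steel, 20 mm in diameter, 30 mm long, its last 2 mm tapering to 17 mm at the tip.
- nogo_tip (a point): centre of the end face of the no-go plug, 58 mm from the gauge's origin along its -x. No-go plug: steel, 24 mm in diameter, 16 mm long.
- block: Upright wooden block, 80 (x) x 36 (y) mm, 110 mm tall, immovable in a green bench clamp: base 170 x 60 mm, 12 mm thick; jaws 62 mm tall at the block's x ends; screw handle out to x = 100 mm. Origin at the centre of the underside, z up. A brass bush, its round flanges 60 mm across, goes through it along y; its end faces stand 1 mm proud of the wood at y = +19 and -19 mm.
- bore (a point): Centre of the bush's seat: 75 mm up, halfway between the mouths; axes as block. The bush is eccentric: its bore (21 mm diameter, rigid, straight through parallel to y, centred in the flanges) lies 3.5 mm off this point, up, down or sideways in any direction of the x-z plane, to be found by feel or sight. Either mouth may be used for either end of the gauge.
- cradle: Fixed dark wooden cradle for the gauge; origin at the centre of the underside; base 130 (x) x 70 (y) x 12 mm. Two rests, 6 mm thick, at x = +28 and -28 mm, 42 mm wide, with a slot along x 28 mm wide whose floor is 50 mm and whose lips are 60 mm above the bench. The handle lies along x in both slots, its sides upright.
- cradle_seat (a point): where the gauge's origin belongs when it lies in the cradle: 61 mm above the bench over the cradle's centre; the gauge can sit about 7 mm either way along x before a collar meets a rest. Either way round is right.
- basket: bystander: round light footed basket of wooden pieces, 136 mm across, about 55 mm high, loose; origin at the centre of its underside
- jar: bystander: glass jar with a red lid, 76 mm across and 110 mm high, loose; origin at the centre of its underside
- carving: bystander: blue carved dolphin on a stand, about 120 mm long and 80 mm high, loose; origin at the centre of its underside

How it is judged (in metres and radians):
On the way, in this order (a step that is already met when the one before it is completed fails the run):
1. the go end is fully home in the bore: the green collar within 2 mm of the brass face, the gauge in line with the bore within 0.06 rad (distance between gauge and bore below 0.063 m and distance between go_tip and bore below 0.0135 m and angle between the x axis of gauge and the y axis of block, either way round below 0.06 rad), for 0.2 s.
2. no-go end pressed on the mouth, over 4 N for 1 s, not entering: end face within 2 mm of the brass, over 1.5 mm off site bore in x or z, under 5.5 mm in both (bore: 3.5), square within 0.08 rad (contact force between gauge and block above 4 N and distance between nogo_tip and bore between 0.017 and 0.0218 m and distance between gauge and bore above 0.07 m and x of nogo_tip in the frame of bore between -0.0055 and 0.0055 m and z of nogo_tip in the frame of bore between -0.0055 and 0.0055 m and not (x of nogo_tip in the frame of bore between -0.0015 and 0.0015 m and z of nogo_tip in the frame of bore between -0.0015 and 0.0015 m) and angle between the x axis of gauge and the y axis of block, either way round below 0.08 rad), for 1 s.
At the end, for the whole second after the job is handed in: The gauge lies at rest in its cradle: its origin within 12 mm of cradle_seat, its axis along the cradle's x within 0.12 rad (either way round), its z axis within 0.1 rad of upright (distance between gauge and cradle_seat below 0.012 m and angle between the x axis of gauge and the x axis of cradle, either way round below 0.12 rad and angle between gauge's own z axis and vertical below 0.1 rad and linear speed of gauge below 0.02 m/s); the robot touches nothing.
It fails at once if the gauge pushed against the block or bush with more than 25 N (contact force between gauge and block above 25 N).
It fails at once if the gauge dropped onto the bench (height (world z) of gauge below 0.04 m).
It fails at once if the basket moved by more than 20 mm (distance of basket from where it was at the start of the episode above 0.02 m).
It fails at once if the jar moved by more than 20 mm (distance of jar from where it was at the start of the episode above 0.02 m).
It fails at once if the carving moved by more than 20 mm (distance of carving from where it was at the start of the episode above 0.02 m).
It also fails if it takes over 72 s, if anything falls off the work surface, if the arm or the gripper's body presses on something with over 40 N, if the wrist force passes 120 N, or if a joint passes its speed limit or range.

## Working session

There is one attempt and no reset: what is moved stays moved. The work goes in short steps, Python scripts to look and compute and a tool call to move; the robot and the scene stay as the last step left them, time stands still between calls to the robot, and variables do not carry over. Pictures are saved under pics/ and viewed, and the job is handed in when it is done.

Besides the shell and the picture viewer there is one more tool, called after "Request:" as name([rows], argument=value, ...), one row to a line, values as JSON. move_arm: Moves the arm, as the interface text tells. Its arguments: {"type":"object","properties":{"moves":{"type":"array","items":{"type":"array","items":{"type":"number"}}},"claw":{"type":"number"},"newtons":{"type":"number"}},"required":["moves"]}

```bash
ls; mkdir -p pics; cat > h.py <<'E'
import numpy as np, cv2
from cell import env, read_camera, camera_info, job, models
from scipy.spatial.transform import Rotation as Ro
def save(n,im): cv2.imwrite('pics/'+n+'.png', im[:,:,::-1])
def world(ci,d,u,v):
    z=d[v,u]; p=np.array([(u-ci['cx'])/ci['fx']*z,(v-ci['cy'])/ci['fy']*z,z]); return np.array(ci['R']).T@(p-np.array(ci['t']))
def cloud(ci,d):
    v,u=np.mgrid[0:480,0:640]; p=np.stack([(u-ci['cx'])/ci['fx']*d,(v-ci['cy'])/ci['fy']*d,d],-1); return (p-np.array(ci['t']))@np.array(ci['R'])
def proj(ci,X):
    p=np.array(ci['R'])@np.array(X)+np.array(ci['t']); return np.array([p[0]/p[2]*ci['fx']+ci['cx'],p[1]/p[2]*ci['fy']+ci['cy']])
E
python3 - <<'E'
from h import *
np.set_printoptions(precision=4,suppress=True)
o=env.get_obs(); print(o, env.nose_length)
for c in ['scene','top']:
    im,d=read_camera(c); ci=camera_info(c); save(c+'0',im); np.savez(c+'0.npz',im=im,d=d,**ci); print(c,ci)
    for n in ['gauge','block','cradle','basket','jar','carving']:
        print(c,n,[(np.round(r['point'],4),round(r['score'],2)) for r in models.spot_in(n,c)][:2])
print(env.get_obs()['time_s'])
E
```

```text
pics
{'time_s': 0.0, 'qpos': array([75.9813, 18.4393, -4.0173, 83.1753,  1.298 , 78.5427, -3.26  ]), 'joint_velocities': array([ 0.0958,  0.0302, -0.1153,  0.0226,  0.0088,  0.0577, -0.0383]), 'effort': array([  0.0007, -49.1276,  -0.4037, -31.2532,  -0.0639,   0.0438,
         0.0002]), 'tool_pos': array([ 0.1661, -0.6278,  0.2325]), 'tool_rot': array([ -90.1118,   -0.0083, -165.1693]), 'force': array([-0.1214,  0.7081,  0.4758]), 'wrist_torque': array([0.0416, 0.0187, 0.0051]), 'grip_width': 0.08712995587171106} 0.011
scene {'fx': 521.2393510632356, 'fy': 521.2393510632356, 'cx': 310.91266411491176, 'cy': 233.62121536973515, 'R': array([[-0.3457,  0.938 , -0.0256],
       [ 0.5083,  0.1643, -0.8453],
       [-0.7887, -0.3053, -0.5336]]), 't': array([ 0.2112, -0.2332,  1.6894])}
scene gauge [(array([ 0.5412, -0.3232,  0.0676]), 0.71)]
scene block [(array([0.5931, 0.0467, 0.0609]), 0.57)]
scene cradle [(array([ 0.5506, -0.314 ,  0.0125]), 0.7)]
scene basket [(array([0.4762, 0.2714, 0.0504]), 0.55)]
scene jar [(array([0.7835, 0.1296, 0.0726]), 0.8)]
scene carving [(array([ 0.7643, -0.154 ,  0.0499]), 0.63)]
top {'fx': 557.4416577179186, 'fy': 557.4416577179186, 'cx': 322.16055381011853, 'cy': 233.29718850365234, 'R': array([[ 0.0109, -0.9999,  0.0019],
       [-0.996 , -0.0111, -0.0887],
       [ 0.0887, -0.0009, -0.9961]]), 't': array([-0.0216,  0.6085,  1.0198])}
top gauge [(array([ 0.5361, -0.3249,  0.0705]), 0.67), (array([0.5499, 0.0348, 0.049 ]), 0.23)]
top block [(array([0.5501, 0.0346, 0.0466]), 0.93)]
top cradle [(array([ 0.5231, -0.3087,  0.0141]), 0.56)]
top basket [(array([0.4633, 0.2705, 0.0425]), 0.93)]
top jar [(array([0.745 , 0.1144, 0.1115]), 0.7)]
top carving [(array([ 0.7511, -0.1546,  0.0626]), 0.96)]
0.7
```

View pics/scene0.png

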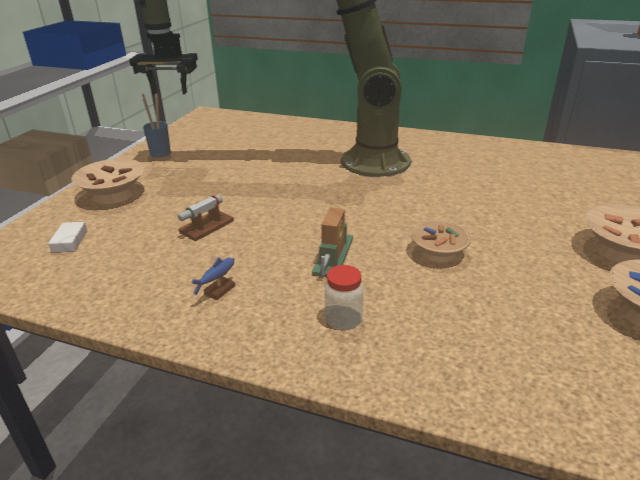

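View pics/top0.png

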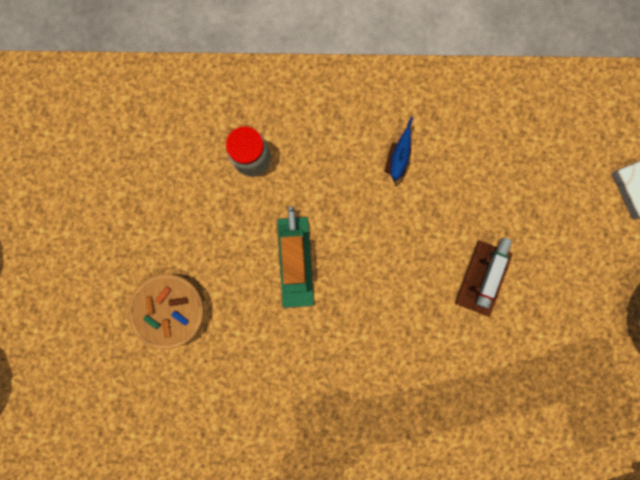

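The top view shows the clamp at (295,262) with its screw handle away from the robot. The cradle and gauge are at (487,278), tilted slightly, and the jar, carving and basket stand clear. Next I measure the poses from the point cloud.

```bash
python3 - <<'E'
from h import *
np.set_printoptions(precision=4,suppress=True)
t=np.load('top0.npz'); P=cloud(t,t['d'])
im=t['im']
def reg(x0,x1,y0,y1,z0,z1):
    return (P[...,0]>x0)&(P[...,0]<x1)&(P[...,1]>y0)&(P[...,1]<y1)&(P[...,2]>z0)&(P[...,2]<z1)&(t['d']>0)
print('bench z',np.median(P[300:330,330:400,2]))
def rect(m,name):
    q=P[m]; r=cv2.minAreaRect((q[:,:2]*1000).astype(np.float32)); print(name,m.sum(),r,'z',np.percentile(q[:,2],[5,50,95]))
rect(reg(.45,.66,-.05,.12,.1,.125),'block top')
rect(reg(.45,.66,-.05,.12,.006,.02),'clamp base')
rect(reg(.45,.64,-.4,-.25,.006,.02),'cradle base')
rect(reg(.45,.64,-.4,-.25,.067,.08),'gauge top')
rect(reg(.45,.64,-.4,-.25,.058,.09),'gauge all')
for n,b in dict(jar=(.65,.85,.05,.2),carv=(.65,.85,-.25,-.08),bask=(.38,.56,.18,.36)).items(): rect(reg(*b,.02,.15),n)
c=cv2.resize(im[225:330,440:540],None,fx=6,fy=5.7,interpolation=cv2.INTER_CUBIC); save('gz',c)
c=cv2.resize(im[195:315,260:360],None,fx=5,fy=5,interpolation=cv2.INTER_CUBIC); save('bz',c)
s=np.load('scene0.npz'); save('sz',cv2.resize(np.hstack([s['im'][180:280,170:250],s['im'][190:290,300:380]]),None,fx=5,fy=5,interpolation=cv2.INTER_CUBIC))
E
```

```text
bench z 0.000148476291461146
block top 984 ((555.4022216796875, 35.869361877441406), (80.36551666259766, 37.0873908996582), 3.7618982791900635) z [0.1072 0.1102 0.113 ]
clamp base 1354 ((558.7733764648438, 36.12202453613281), (203.53070068359375, 150.4772186279297), 6.108315467834473) z [0.0087 0.012  0.0152]
cradle base 1541 ((542.4288330078125, -325.16778564453125), (181.5631103515625, 140.4576416015625), 1.8345752954483032) z [0.0084 0.012  0.0154]
gauge top 846 ((538.1708374023438, -326.9661865234375), (27.432022094726562, 129.60671997070312), 68.99835205078125) z [0.068  0.0717 0.0754]
gauge all 1039 ((538.4954833984375, -326.2649841308594), (41.532066345214844, 130.1461639404297), 69.19713592529297) z [0.0604 0.0712 0.0751]
jar 1684 ((753.2151489257812, 122.6013412475586), (72.53323364257812, 70.5105209350586), 73.70584869384766) z [0.0389 0.1089 0.1127]
carv 741 ((762.48974609375, -163.91592407226562), (32.35480499267578, 121.1730728149414), 67.23240661621094) z [0.0547 0.0627 0.0716]
bask 4394 ((460.2869567871094, 268.7639465332031), (133.8049774169922, 134.0667266845703), 0.6391239762306213) z [0.0435 0.0469 0.0544]
```

View pics/gz.png

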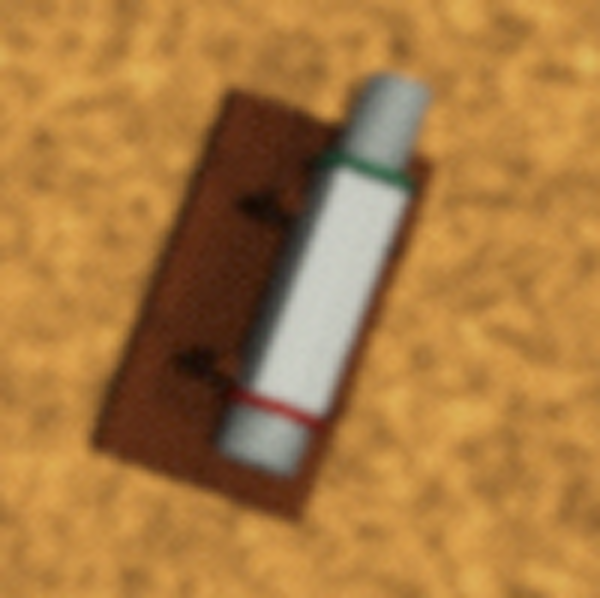

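View pics/sz.png

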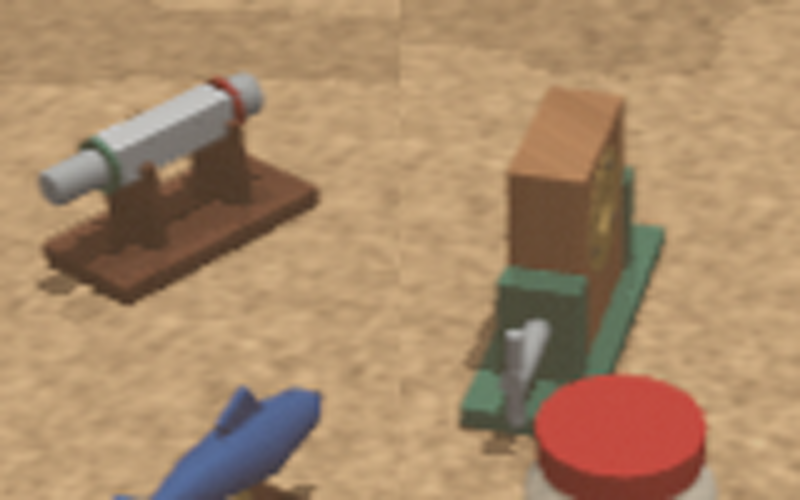

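View pics/bz.png

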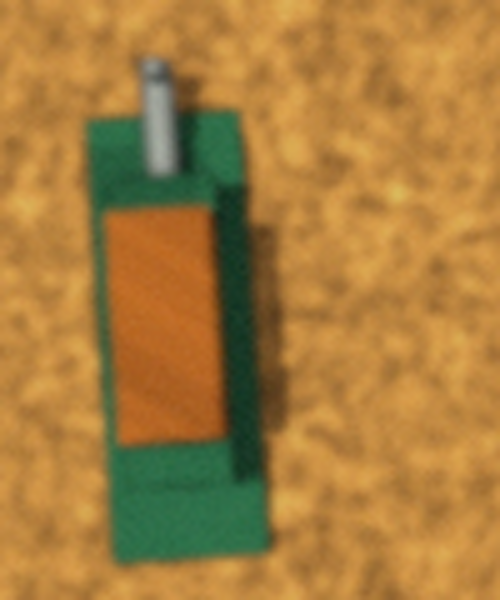

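The networks agree with the cloud: gauge origin near (0.532,-0.324), go end pointing +x at yaw about -21°, block at about (0.555,0.036) with yaw about 3.8°. Next is a move calculator, and the wrist view.

```bash
cat >> h.py <<'E'
def rel(pos,rot,cp=None,cr=None):
    o=env.get_obs(); cp=o['tool_pos'] if cp is None else np.array(cp); cr=o['tool_rot'] if cr is None else cr
    A=Ro.from_euler('xyz',cr,degrees=True); B=Ro.from_euler('xyz',rot,degrees=True)
    d=A.inv().apply(np.array(pos)-cp)*1000; r=(A.inv()*B).as_rotvec(degrees=True)
    print('rel',np.round(d,2),np.round(r,2),'rows>=',int(np.ceil(max(np.linalg.norm(d)/41.7,np.linalg.norm(r)/7.16))))
E
python3 - <<'E'
from h import *
im,d=read_camera('wrist'); ci=camera_info('wrist'); save('w0',im)
o=env.get_obs(); A=Ro.from_euler('xyz',o['tool_rot'],degrees=True)
C=-np.array(ci['R']).T@ci['t']; print('cam in tool',A.inv().apply(C-o['tool_pos']), 'axes in tool (cols cam x,y,z)',(A.inv().as_matrix()@np.array(ci['R']).T).round(3), ci['fx'],ci['cx'],ci['cy'])
rel([.532,-.324,.17],[-90,0,159])
E
```

```text
cam in tool [-0.0769681  -0.15090631  0.00095939] axes in tool (cols cam x,y,z) [[-0.001  0.96   0.281]
 [-0.001 -0.281  0.96 ]
 [ 1.     0.     0.001]] 336.51432989538205 316.56021152299155 237.41620433137302
rel [-431.4    63.59 -200.63] [-1.000e-02  3.583e+01  0.000e+00] rows>= 12
```

View pics/w0.png

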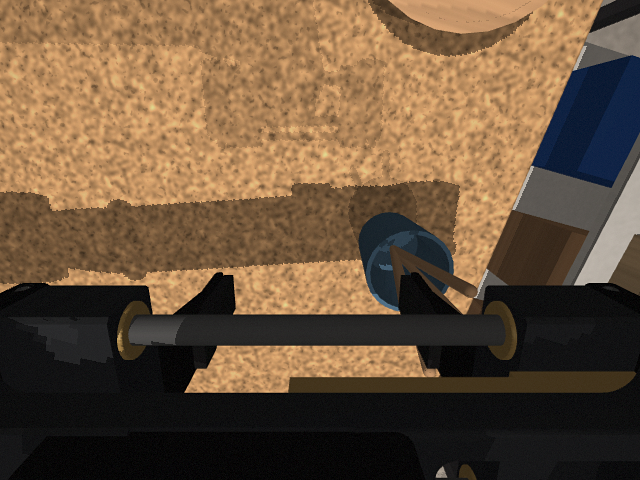

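```bash
cat >> h.py <<'E'
def tilt(a,byaw=3.8):
    B=Ro.from_euler('z',byaw,degrees=True)*Ro.from_euler('x',a,degrees=True)*Ro.from_euler('xyz',[-90,0,-90],degrees=True)
    return B.as_euler('xyz',degrees=True)
E
python3 - <<'E'
from h import *
rel([.556,-.13,.2],tilt(0)); rel([.564,-.124,.062],tilt(50))
E
```

```text
rel [-504.27   33.56 -382.02] [-0.000e+00 -7.897e+01  1.000e-02] rows>= 16
rel [-513.54  171.56 -385.79] [-34.31 -73.56  41.65] rows>= 16
```

Request:
move_arm([
  [-504, 34, -382, 0, -79, 0],
  [-504, 34, -382, 0, -79, 0],
  [-504, 34, -382, 0, -79, 0],
  [-504, 34, -382, 0, -79, 0],
  [-504, 34, -382, 0, -79, 0],
  [-504, 34, -382, 0, -79, 0],
  [-504, 34, -382, 0, -79, 0],
  [-504, 34, -382, 0, -79, 0],
  [-504, 34, -382, 0, -79, 0],
  [-504, 34, -382, 0, -79, 0],
  [-504, 34, -382, 0, -79, 0],
  [-504, 34, -382, 0, -79, 0],
  [-504, 34, -382, 0, -79, 0],
  [-504, 34, -382, 0, -79, 0],
  [-504, 34, -382, 0, -79, 0],
  [-504, 34, -382, 0, -79, 0],
  [-504, 34, -382, 0, -79, 0],
  [-504, 34, -382, 0, -79, 0],
])

```text
time_s: 2.25
tool_pos: [0.5557, -0.13, 0.1994]
tool_rot: [-90.0, -0.0, -86.1]
force: [-0.5, -1.1, -0.7]
grip_width: 0.087
```

```bash
python3 - <<'E'
from h import *
print(env.get_obs())
rel([.564,-.124,.062],tilt(50)); print(tilt(50))
E
```

```text
{'time_s': 2.25, 'qpos': array([ 41.79421301,  12.84340179, -35.77932102,  96.33567232,
         7.82181348,  73.36776382,   8.35499368]), 'joint_velocities': array([ 1.83771137, -0.67770221,  2.04153708,  0.61170083,  0.25676456,
        0.12198799, -0.00336361]), 'effort': array([-1.82928901e+00, -3.73744690e+01, -5.47872216e+00, -3.04694402e+01,
       -2.98961084e-01, -3.04535287e-02, -4.04225942e-02]), 'tool_pos': array([ 0.55568996, -0.12999584,  0.19935948]), 'tool_rot': array([-9.00389133e+01, -1.83089734e-02, -8.60894029e+01]), 'force': array([-0.53803724, -1.06839039, -0.65399618]), 'wrist_torque': array([-0.09279321, -0.07236445,  0.00316617]), 'grip_width': 0.08701230808157533}
rel [ -5.46 137.35   8.79] [ 0.08  0.09 50.02] rows>= 7
[-90.   50.  -86.2]
```

Request:
move_arm([
  [-5.5, 40, 9, 0, 0, 15],
  [-5.5, 80, 9, 0, 0, 30],
  [-5.5, 110, 9, 0, 0, 40],
  [-5.5, 137, 9, 0, 0, 50],
  [-5.5, 137, 9, 0, 0, 50],
  [-5.5, 137, 9, 0, 0, 50],
  [-5.5, 137, 9, 0, 0, 50],
  [-5.5, 137, 9, 0, 0, 50],
  [-5.5, 137, 9, 0, 0, 50],
  [-5.5, 137, 9, 0, 0, 50],
  [-5.5, 137, 9, 0, 0, 50],
])

```text
time_s: 3.17
tool_pos: [0.5651, -0.123, 0.0649]
tool_rot: [-89.7, 49.8, -85.8]
force: [1.0, -0.1, 0.5]
grip_width: 0.0869
```

```bash
python3 - <<'E'
from h import *
print(env.get_obs()['tool_pos'],env.get_obs()['tool_rot'],env.get_obs()['qpos'])
im,d=read_camera('wrist'); ci=camera_info('wrist'); save('w1',im); np.savez('w1.npz',im=im,d=d,**ci)
print(proj(ci,[.556,.017,.075]))
E
```

```text
[ 0.56510096 -0.12304547  0.06493386] [-89.73823254  49.76952706 -85.84393437] [ 58.15506727  46.001393   -37.38469003  86.91176066 -16.92912089
  80.53430444  34.77460832]
[317.69355498 106.16411071]
```

View pics/w1.png

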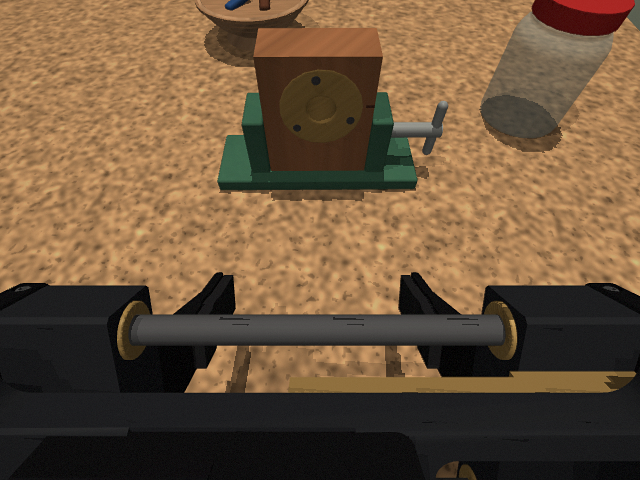

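The wrist view shows the block's near face, with the brass flange at about (321,107), the bore at about (321,108), and the block's top corners at about (257,56) and (381,54). I rectify this face.

```bash
cat > rect.py <<'E'
from h import *
# rectify face plane: block frame at (bx,by,yaw); plane y=yy ; 6 px/mm
def rectify(t,bx,by,yaw,yy,sc=6,xr=(-55,55),zr=(10,118)):
    c,s=np.cos(np.radians(yaw)),np.sin(np.radians(yaw))
    x=np.arange(xr[0],xr[1],1/sc)/1000; z=np.arange(zr[1],zr[0],-1/sc)/1000
    X,Z=np.meshgrid(x,z); W=np.stack([bx+c*X-s*yy,by+s*X+c*yy,Z],-1)
    p=W@np.array(t['R']).T+np.array(t['t'])
    u=(p[...,0]/p[...,2]*t['fx']+t['cx']).astype(np.float32); v=(p[...,1]/p[...,2]*t['fy']+t['cy']).astype(np.float32)
    return cv2.remap(t['im'],u,v,cv2.INTER_CUBIC)
E
python3 - <<'E'
from rect import *
t=dict(np.load('w1.npz'))
r=rectify(t,.5554,.0359,3.8,-.018)
for i in range(-50,51,10): cv2.line(r,((i+55)*6,640),((i+55)*6,647),(255,0,0),1)
save('r1',r)
P=cloud(t,t['d']); m=np.zeros((480,640),bool); m[60:165,262:375]=1
q=P[m]; q=q[(q[:,2]>.02)&(q[:,2]<.105)]
k=(np.abs(q[:,1]-.017)<.01); q=q[k]; A=np.c_[q[:,0],q[:,2],np.ones(len(q))]
for _ in range(5):
    co,*_=np.linalg.lstsq(A,q[:,1],rcond=None); e=q[:,1]-A@co; g=np.abs(e)<.003; A=A[g];q=q[g]
print('face y at x=.556,z=.075',co@[.556,.075,1],'yaw',np.degrees(np.arctan(co[0])),co,e.std())
m[:]=0;m[30:54,262:375]=1;q=P[m];print('top z',np.median(q[:,2]))
E
```

```text
face y at x=.556,z=.075 0.01714006797781061 yaw 4.488463336410982 [ 0.07849911 -0.00081501 -0.02644431] 0.000820043087021603
top z 0.1096283817422857
```

View pics/r1.png

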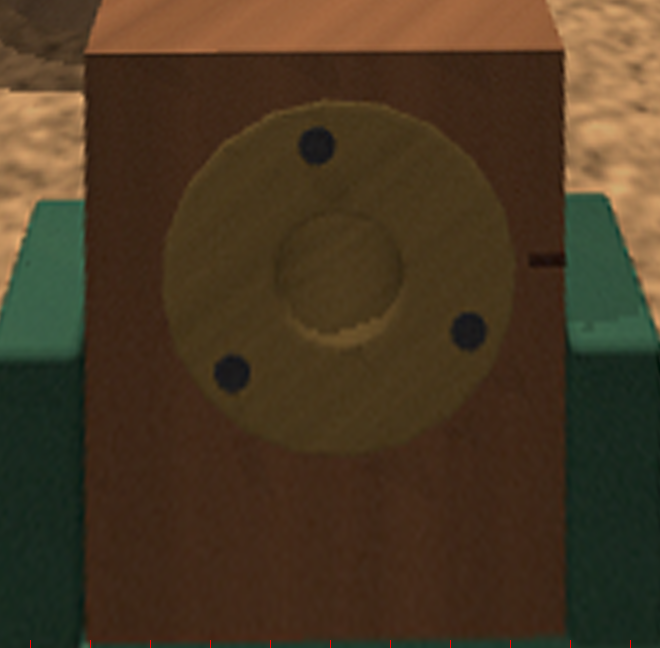

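The block edges (columns 84 and 565) and the flange circle (centre about (339,277)) are clear in the rectified view. I refine the offset with a circle fit.

```bash
python3 - <<'E'
from rect import *
from scipy.optimize import least_squares
t=dict(np.load('w1.npz')); sc=6
yaw=4.1
c,s=np.cos(np.radians(yaw)),np.sin(np.radians(yaw))
r18=rectify(t,.5554,.0359,yaw,-.018).astype(float); r19=rectify(t,.5554,.0359,yaw,-.019).astype(float)
g=cv2.GaussianBlur(r18,(0,0),2)
# block edges: strongest gradient over rows z 80..105 (above jaws)
G=np.abs(np.diff(g,axis=1)).sum(2); ru=[int((118-z)*sc) for z in np.arange(72,106,1)]
L=[60+np.argmax(G[r,60:110]) for r in ru]; R=[540+np.argmax(G[r,540:590]) for r in ru]
print('L',np.median(L)/sc-55,np.polyfit(ru,L,1)[0],'R',np.median(R)/sc-55,np.polyfit(ru,R,1)[0])
H=np.abs(np.diff(g,axis=0)).sum(2); cols=range(120,540,10)
T=[30+np.argmax(H[30:75,q]) for q in cols]; print('top z',118-np.median(T)/sc, 'slope',np.polyfit(cols,T,1)[0])
# flange: radial edge using (G-B...) brass vs wood ratio g/r
def circ(img,c0,rmin,rmax,rad):
    f=cv2.GaussianBlur(img,(0,0),2); q=f[...,1]/(f[...,0]+1)
    pts=[]
    for a in np.radians(np.arange(0,360,4)):
        rr=np.arange(rmin,rmax,.5); xs=c0[0]+rr*np.cos(a); ys=c0[1]+rr*np.sin(a)
        v=cv2.remap(q.astype(np.float32),xs.astype(np.float32)[None],ys.astype(np.float32)[None],cv2.INTER_LINEAR)[0]
        k=np.argmax(np.abs(np.diff(v))); pts.append((xs[k],ys[k]))
    pts=np.array(pts)
    s=least_squares(lambda p:np.hypot(pts[:,0]-p[0],pts[:,1]-p[1])-p[2],[*c0,rad],loss='soft_l1',f_scale=2)
    return s.x, np.abs(s.fun).mean()
x,e=circ(r19,(339,275),150,200,177); print('flange centre x,z,r',x[0]/sc-55,118-x[1]/sc,x[2]/sc,e)
E
```

```text
L -41.166666666666664 0.0009931245225363085 R 38.83333333333333 0.0019098548510324883
top z 109.5 slope -0.0061340247953975404
flange centre x,z,r 1.3361897063096322 72.50582409090617 29.412378761421248 2.123247619265668
```

```bash
python3 - <<'E'
from h import *
rel([.56,-.15,.22],tilt(0)); rel([.5316,-.3245,.15],[-90,0,159],[.56,-.15,.22],tilt(0))
E
```

```text
rel [-100.97 -120.48   -6.56] [ -0.09   0.26 -49.75] rows>= 7
rel [172.23  70.   -39.9 ] [  0.  114.8  -0. ] rows>= 17
```

Request:
move_arm([
  [-50, -60, -4, 0, 0, -15],
  [-101, -120, -6.5, 0, 0, -49.8],
  [-101, -120, -6.5, 0, 0, -49.8],
  [-101, -120, -6.5, 0, 0, -49.8],
  [-101, -120, -6.5, 0, 0, -49.8],
  [-101, -120, -6.5, 0, 0, -49.8],
  [-101, -120, -6.5, 0, 0, -49.8],
  [-101, -120, -6.5, 0, 0, -49.8],
  [-101, -120, -6.5, 0, 0, -49.8],
])

```text
time_s: 3.97
tool_pos: [0.5601, -0.1472, 0.2197]
tool_rot: [-89.8, 0.1, -85.7]
force: [0.8, -1.4, 0.0]
grip_width: 0.0869
```

```bash
python3 - <<'E'
from h import *
o=env.get_obs();print(o['time_s'],o['tool_pos'],o['tool_rot'])
rel([.5316,-.3245,.15],[-90,0,159])
E
```

```text
3.9667 [ 0.56006673 -0.14724838  0.21974471] [-8.98158363e+01  6.17389727e-02 -8.57350984e+01]
rel [174.72  69.42 -41.79] [-6.0000e-02  1.1526e+02 -2.2000e-01] rows>= 17
```

Request:
move_arm([
  [174.7, 69.4, -41.8, 0, 115, 0],
  [174.7, 69.4, -41.8, 0, 115, 0],
  [174.7, 69.4, -41.8, 0, 115, 0],
  [174.7, 69.4, -41.8, 0, 115, 0],
  [174.7, 69.4, -41.8, 0, 115, 0],
  [174.7, 69.4, -41.8, 0, 115, 0],
  [174.7, 69.4, -41.8, 0, 115, 0],
  [174.7, 69.4, -41.8, 0, 115, 0],
  [174.7, 69.4, -41.8, 0, 115, 0],
  [174.7, 69.4, -41.8, 0, 115, 0],
  [174.7, 69.4, -41.8, 0, 115, 0],
  [174.7, 69.4, -41.8, 0, 115, 0],
  [174.7, 69.4, -41.8, 0, 115, 0],
  [174.7, 69.4, -41.8, 0, 115, 0],
  [174.7, 69.4, -41.8, 0, 115, 0],
  [174.7, 69.4, -41.8, 0, 115, 0],
  [174.7, 69.4, -41.8, 0, 115, 0],
  [174.7, 69.4, -41.8, 0, 115, 0],
  [174.7, 69.4, -41.8, 0, 115, 0],
])

```text
time_s: 5.55
tool_pos: [0.5291, -0.329, 0.1469]
tool_rot: [-90.2, -0.1, 158.9]
force: [0.9, -0.9, 0.2]
grip_width: 0.087
```

```bash
python3 - <<'E'
from h import *
o=env.get_obs();print(o['time_s'],o['tool_pos'],o['tool_rot'],o['qpos'],o['force'])
im,d=read_camera('wrist'); ci=camera_info('wrist'); save('w2',im); np.savez('w2.npz',im=im,d=d,**ci)
for x in (0,42,72,-42): print(x,proj(ci,np.array([.5316,-.3245,.061+ .011])+x/1000*np.array([np.cos(np.radians(-21)),np.sin(np.radians(-21)),0])))
E
```

```text
5.55 [ 0.52914538 -0.32900164  0.14689951] [-9.02024754e+01 -1.08982254e-01  1.58929207e+02] [ 41.46177339  19.02744211 -14.58650447  92.90746598   4.84861739
  68.83729292 -85.19481918] [ 0.92257924 -0.94867527  0.1767394 ]
0 [308.48487482 252.17074055]
42 [308.01883961 193.08455296]
72 [307.65495589 146.94962292]
-42 [308.90678141 305.66208895]
```

View pics/w2.png

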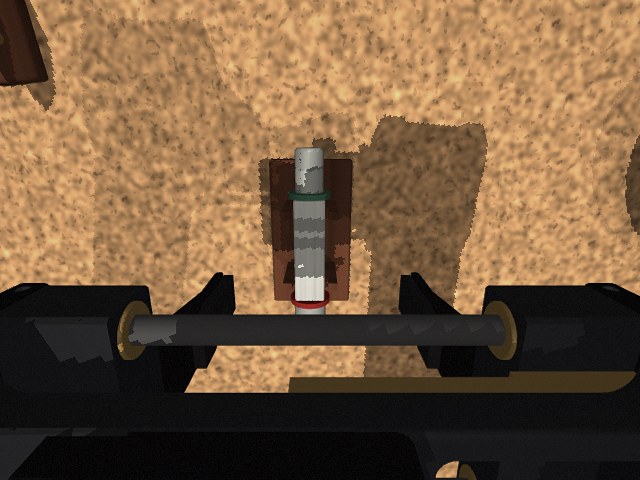

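The gauge is at columns 309–310, with the go tip at row 149 and the red collar at row 300. This matches the predicted position to about 1 mm, so I descend to grasp.

```bash
python3 - <<'E'
from h import *
o=env.get_obs();print(o['time_s'],o['tool_pos'],o['tool_rot'],o['joint_velocities'])
rel([.5318,-.3243,.053],[-90,0,159])
E
```

```text
5.6 [ 0.52928477 -0.32877702  0.14693668] [-9.02023744e+01 -1.02560395e-01  1.58915669e+02] [-0.11259125 -0.0387163  -0.32815674  0.11489183  0.15071117 -0.15845114
 -0.82197216]
rel [-0.9  93.95 -4.75] [ 0.2  -0.08  0.1 ] rows>= 3
```

Request:
move_arm([
  [-1, 30, -4.5, 0, 0, 0],
  [-1, 60, -4.5, 0, 0, 0],
  [-1, 80, -4.5, 0, 0, 0],
  [-1, 90, -4.5, 0, 0, 0],
  [-1, 92, -4.5, 0, 0, 0],
  [-1, 92, -4.5, 0, 0, 0],
  [-1, 92, -4.5, 0, 0, 0],
  [-1, 92, -4.5, 0, 0, 0],
])

```text
time_s: 6.27
tool_pos: [0.5334, -0.3248, 0.057]
tool_rot: [-90.1, 0.1, 158.8]
force: [-0.2, 0.8, -0.2]
grip_width: 0.0869
```

```bash
python3 - <<'E'
from h import *
o=env.get_obs();print(o['time_s'],o['tool_pos'],o['tool_rot'],o['joint_velocities'],o['force'])
rel([.5318,-.3243,.053],[-90,0,159])
im,d=read_camera('wrist'); ci=camera_info('wrist'); save('w3',im); np.savez('w3.npz',im=im,d=d,**ci)
E
```

```text
6.2667 [ 0.5334162  -0.32482128  0.05696032] [-9.01479979e+01  9.83795643e-02  1.58839118e+02] [-0.03938415 -0.0827142  -0.01459508  0.12502064  0.0713634  -0.22076549
 -0.09306612] [-0.23325677  0.81848901 -0.1833357 ]
rel [1.7  3.96 0.11] [ 0.15 -0.16 -0.1 ] rows>= 1
```

View pics/w3.png

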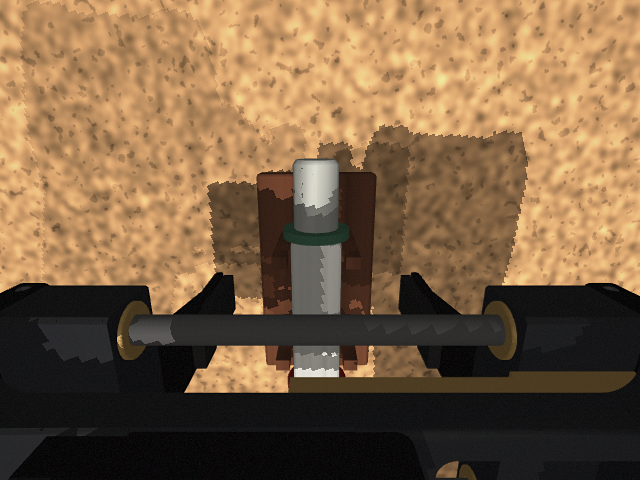

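```bash
python3 - <<'E'
from h import *
o=env.get_obs();print(o['time_s'],o['tool_pos'],o['tool_rot'],o['qpos'])
rel([.5318,-.3243,.053],[-90,0,159])
E
```

```text
6.3167 [ 0.53326544 -0.32482052  0.05685695] [-9.01438288e+01  8.62066232e-02  1.58831791e+02] [ 40.56002604  23.98994929 -14.24176744  97.45128879   6.50192703
  59.30855856 -86.9859336 ]
rel [1.56 3.85 0.05] [ 0.14 -0.17 -0.09] rows>= 1
```

Request:
move_arm([
  [0.5, 2.5, 0, 0, 0, 0],
  [0.5, 2.5, 0, 0, 0, 0],
  [0.5, 2.5, 0, 0, 0, 0],
  [0.5, 2.5, 0, 0, 0, 0],
  [0.5, 2.5, 0, 0, 0, 0],
  [0.5, 2.5, 0, 0, 0, 0],
])

```text
time_s: 6.82
tool_pos: [0.5317, -0.3239, 0.0526]
tool_rot: [-90.2, -0.1, 158.8]
force: [0.9, 0.4, 0.4]
grip_width: 0.0872
```

```bash
python3 - <<'E'
from h import *
o=env.get_obs();print(o['time_s'],o['tool_pos'],o['tool_rot'],o['qpos'])
rel([.5318,-.3243,.053],[-90,0,159])
t=np.load('w3.npz'); P=cloud(t,t['d'])
for (u,v) in [(316,165),(316,200),(316,233),(305,275),(316,300),(327,275)]: print(u,v,P[v,u])
A=Ro.from_euler('xyz',[-90.14,.086,158.83],degrees=True); p=np.array([.53327,-.32482,.05686])
print('tip in tool mm',A.inv().apply(P[162,316]-p)*1000, A.inv().apply(P[225:242,316]-p)*1000)
E
```

```text
6.8167 [ 0.53173058 -0.32392618  0.05259694] [-9.01766403e+01 -8.22529776e-02  1.58828616e+02] [ 40.54470829  24.18935658 -14.21314898  97.72554146   6.54509329
  59.01144537 -87.02711343]
rel [-0.2  -0.4   0.32] [ 0.18 -0.17  0.08] rows>= 1
316 165 [ 0.59598737 -0.3500005   0.0695642 ]
316 200 [ 0.58285881 -0.34492517  0.07041423]
316 233 [ 0.56984601 -0.33989348  0.07097726]
305 275 [ 0.55383507 -0.32854063  0.07111089]
316 300 [ 0.54075759 -0.32864039  0.07085528]
327 275 [ 0.55038471 -0.33752366  0.07113559]
tip in tool mm [-68.74962573 -12.14394751   0.79984129] [[-42.83255721 -13.18958804   0.81067691]
 [-42.68205286 -14.30287436   0.81208942]
 [-42.12374719 -13.81625866   0.81170224]
 [-41.81180095 -14.28457012   0.81238815]
 [-41.09785737 -13.22851576   0.81136431]
 [-40.69395262 -13.35561732   0.81166823]
 [-40.46065961 -14.11082615   0.81267482]
 [-40.2142231  -14.8034009    0.81360992]
 [-39.57233066 -14.05990862   0.81294047]
 [-39.86857036 -16.67297056   0.81601625]
 [-39.67779781 -17.51697443   0.81711539]
 [-39.67889388 -19.01193683   0.8189372 ]
 [-39.25410733 -19.01172556   0.81909365]
 [-38.53498774 -18.0129142    0.81814149]
 [-38.37562154 -18.92149793   0.81930775]
 [-37.59821223 -17.75609691   0.81817404]
 [-37.48562847 -18.80699917   0.81949652]]
```

Request:
move_arm([
  [0, 0, 0, 0, 0, 0],
  [0, 0, 0, 0, 0, 0],
  [0, 0, 0, 0, 0, 0],
  [0, 0, 0, 0, 0, 0],
  [0, 0, 0, 0, 0, 0],
  [0, 0, 0, 0, 0, 0],
  [0, 0, 0, 0, 0, 0],
  [0, 0, 0, 0, 0, 0],
], claw=10, newtons=22)

```text
time_s: 7.48
tool_pos: [0.5317, -0.3239, 0.0525]
tool_rot: [-90.2, -0.1, 158.8]
force: [-0.2, -0.8, -0.5]
grip_width: 0.0417
```

```bash
python3 - <<'E'
from h import *
o=env.get_obs();print(o['time_s'],o['tool_pos'],o['tool_rot'],o['grip_width'],o['force'])
im,d=read_camera('wrist'); ci=camera_info('wrist'); save('w4',im); np.savez('w4.npz',im=im,d=d,**ci)
P=cloud(ci,d); A=Ro.from_euler('xyz',o['tool_rot'],degrees=True)
Q=A.inv().apply((P-o['tool_pos']).reshape(-1,3)).reshape(480,640,3)*1000; np.save('q4.npy',Q)
for v in (165,180,200,215,250,270,290):
    k=[u for u in range(270,360) if Q[v,u,1]<0 and d[v,u]>0]
    if k: print(v,k[0],k[-1],Q[v,k[0]],Q[v,k[-1]])
print('tip x', min(Q[v,316,0] for v in range(140,300) if Q[v,316,1]<0))
E
```

```text
7.4833 [ 0.53171525 -0.32392712  0.0525429 ] [-9.01763428e+01 -8.49126207e-02  1.58828034e+02] 0.041695228416459576 [-0.24489155 -0.75024965 -0.49416541]
165 292 340 [-67.27226436  -8.13915901  -9.14378684] [-67.28794923  -8.15776947  10.8204038 ]
180 293 339 [-61.32503603 -10.2446843   -8.69964028] [-61.22687289  -9.28086494  10.44994264]
200 293 339 [-52.81661182  -9.46976216  -8.91196013] [-52.65665747  -8.48206554  10.66814323]
215 294 339 [-46.87421057 -11.99894403  -8.43346623] [-46.30332569  -9.36172561  10.73499023]
250 290 342 [-33.45747019 -18.41793388  -9.92461267] [-33.46878107 -18.41338354  11.64548041]
270 291 342 [-24.29365028 -17.74339404  -9.74695672] [-24.41109322 -18.00641718  11.87402033]
290 270 341 [-10.10398521  -7.27193156 -20.58278557] [-16.02551383 -19.84010984  11.49882476]
tip x -77.61188862837378
```

View pics/w4.png

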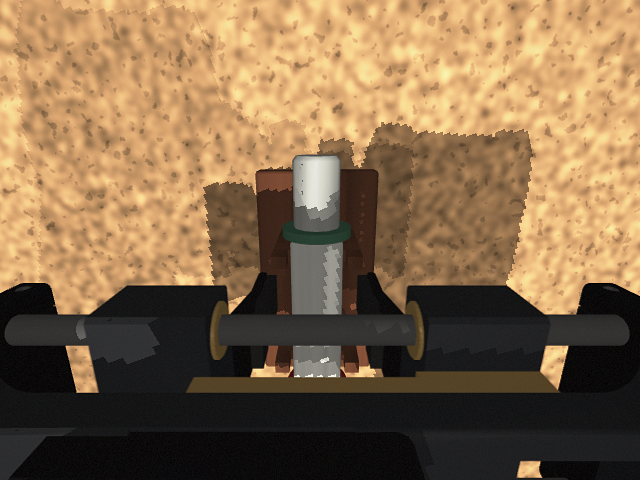

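Still closing (41.7 mm open). I keep going.

Request:
move_arm([
  [0, 0, 0, 0, 0, 0],
  [0, 0, 0, 0, 0, 0],
  [0, 0, 0, 0, 0, 0],
  [0, 0, 0, 0, 0, 0],
  [0, 0, 0, 0, 0, 0],
  [0, 0, 0, 0, 0, 0],
])

```text
time_s: 8.03
tool_pos: [0.5317, -0.3239, 0.0526]
tool_rot: [-90.2, -0.1, 158.8]
force: [-0.5, -0.7, 0.1]
grip_width: 0.0215
```

```bash
python3 - <<'E'
from h import *
o=env.get_obs();print(o['time_s'],o['tool_pos'],o['tool_rot'],o['grip_width'],o['force'])
im,d=read_camera('wrist'); ci=camera_info('wrist'); save('w5',im); np.savez('w5.npz',im=im,d=d,**ci)
P=cloud(ci,d); A=Ro.from_euler('xyz',o['tool_rot'],degrees=True)
Q=A.inv().apply((P-o['tool_pos']).reshape(-1,3)).reshape(480,640,3)*1000; np.save('q4.npy',Q)
for v in (165,180,200,215,250,270):
    k=[u for u in range(270,360) if Q[v,u,1]<0 and d[v,u]>0]
    if k: print(v,k[0],k[-1],Q[v,k[0]],Q[v,k[-1]])
for v in range(150,170): print(v,Q[v,316])
E
```

```text
8.0333 [ 0.53171936 -0.32392163  0.05257279] [-9.01756901e+01 -8.34008463e-02  1.58831449e+02] 0.02145913934095226 [-0.51422663 -0.67587099  0.13503262]
165 293 340 [-67.44050919 -10.44052361  -8.5664511 ] [-67.31002958  -8.45476594  10.80078061]
180 293 339 [-61.27010273  -9.74840657  -8.72934234] [-61.27505157  -9.68130498  10.42390041]
200 293 339 [-52.81549696  -9.43975285  -8.90984461] [-52.79590527  -9.25707523  10.6158903 ]
215 294 339 [-46.49107756 -10.24266922  -8.54872614] [-46.46870686 -10.08808384  10.68516383]
250 290 342 [-33.39446082 -18.20291116  -9.93841263] [-33.38901594 -18.15007842  11.66609227]
270 291 342 [-24.44439817 -18.09409522  -9.71513017] [-23.97478654 -16.89208258  11.96429795]
150 [-71.50795306  52.13876437   0.77207019]
151 [-70.90064133  53.38907766   0.7708063 ]
152 [-70.36885883  52.29948341   0.77217393]
153 [-69.7958553   52.41643227   0.77218522]
154 [-71.35882263   0.71965878   0.83035134]
155 [-71.35913221  -8.9462948    0.84130013]
156 [-71.30975395 -16.40745722   0.84976397]
157 [-70.94220307 -16.63262352   0.85011123]
158 [-70.57429772 -16.83856603   0.85043681]
159 [-70.22718228 -17.41032744   0.85117155]
160 [-69.87012762 -17.7661665    0.8516642 ]
161 [-69.5283738  -18.3498675    0.85241112]
162 [-69.08325902 -17.27211614   0.85130199]
163 [-68.76870682 -18.2535587    0.85249262]
164 [-68.36628825 -17.89974513   0.85219281]
165 [-68.03578912 -18.57598781   0.85304172]
166 [-67.62716135 -18.17067879   0.85268514]
167 [-67.19990103 -17.56442166   0.85210561]
168 [-66.81301256 -17.50740708   0.8521381 ]
169 [-66.44861105 -17.72999231   0.85248165]
```

View pics/w5.png

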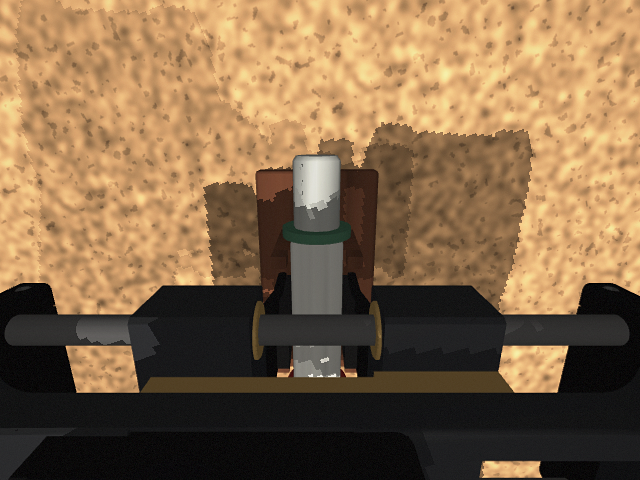

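Gripped at 21.5 mm. The gauge appears +0.85 mm in tool z, which is the camera's bias. I lift it and carry it to a standoff in front of the −y mouth.

Request:
move_arm([
  [0, -10, 0, 0, 0, 0],
  [0, -40, 0, 0, 0, 0],
  [0, -75, 0, 0, 0, 0],
  [0, -75, 0, 0, 0, 0],
  [0, -75, 0, 0, 0, 0],
])

```text
time_s: 8.5
tool_pos: [0.5333, -0.325, 0.1306]
tool_rot: [-90.1, 0.2, 158.8]
force: [-0.4, 0.4, -3.3]
grip_width: 0.0218
```

```bash
python3 - <<'E'
from h import *
o=env.get_obs();print(o['time_s'],o['tool_pos'],o['tool_rot'],o['grip_width'],o['force'])
rel([.5662,-.085,.125],[-90.18,-.08,-85.9])
E
```

```text
8.5 [ 0.53329094 -0.32499148  0.13059934] [-90.11864319   0.21259089 158.82455202] 0.02179511574227143 [-0.38326826  0.40396801 -3.25291201]
rel [  56.02    5.88 -235.66] [  -0.17 -115.27   -0.49] rows>= 17
```

Request:
move_arm([
  [56, 4, -235.5, 0, -115.2, 0],
  [56, 4, -235.5, 0, -115.2, 0],
  [56, 4, -235.5, 0, -115.2, 0],
  [56, 4, -235.5, 0, -115.2, 0],
  [56, 4, -235.5, 0, -115.2, 0],
  [56, 4, -235.5, 0, -115.2, 0],
  [56, 4, -235.5, 0, -115.2, 0],
  [56, 4, -235.5, 0, -115.2, 0],
  [56, 4, -235.5, 0, -115.2, 0],
  [56, 4, -235.5, 0, -115.2, 0],
  [56, 4, -235.5, 0, -115.2, 0],
  [56, 4, -235.5, 0, -115.2, 0],
  [56, 4, -235.5, 0, -115.2, 0],
  [56, 4, -235.5, 0, -115.2, 0],
  [56, 4, -235.5, 0, -115.2, 0],
  [56, 4, -235.5, 0, -115.2, 0],
  [56, 4, -235.5, 0, -115.2, 0],
  [56, 4, -235.5, 0, -115.2, 0],
  [56, 4, -235.5, 0, -115.2, 0],
  [56, 4, -235.5, 0, -115.2, 0],
])

```text
time_s: 10.17
tool_pos: [0.5642, -0.0844, 0.1239]
tool_rot: [-90.0, 0.2, -86.1]
force: [-0.3, 0.0, -2.1]
grip_width: 0.0222
```

```bash
python3 - <<'E'
from h import *
o=env.get_obs();print(o['time_s'],o['tool_pos'],o['tool_rot'],o['grip_width'],o['force'])
rel([.5662,-.080,.0645],[-90.18,-.08,-85.9])
im,d=read_camera('wrist'); ci=camera_info('wrist'); save('w6',im); np.savez('w6.npz',im=im,d=d,**ci)
o=env.get_obs();print(o['time_s'],o['tool_pos'],o['tool_rot'])
E
```

```text
10.1667 [ 0.56420736 -0.0843548   0.12392714] [-90.04798765   0.20617885 -86.09586827] 0.02224936756124067 [-0.285752    0.00701286 -2.08037426]
rel [-4.   59.44  2.33] [-0.13 -0.2  -0.29] rows>= 2
10.2167 [ 0.56435244 -0.08429541  0.12408499] [-90.02951886   0.20132398 -86.06097294]
```

View pics/w6.png

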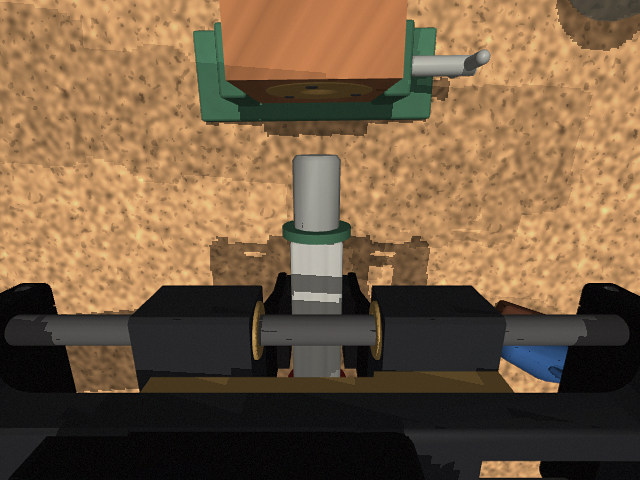

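The image shows the gauge (tip at (316,156)) just short of the block, whose top front edge runs from (224,80) to (404,80). I lower it to bore height and measure again.

Request:
move_arm([
  [-2, 20, 2, 0, 0, -0.2],
  [-2, 40, 2, 0, 0, -0.2],
  [-2, 52, 2, 0, 0, -0.2],
  [-2, 57, 2, 0, 0, -0.2],
  [-2, 58, 2, 0, 0, -0.2],
  [-2, 58, 2, 0, 0, -0.2],
  [-2, 58, 2, 0, 0, -0.2],
  [-2, 58, 2, 0, 0, -0.2],
])

```text
time_s: 10.88
tool_pos: [0.5672, -0.0821, 0.0675]
tool_rot: [-89.9, -0.0, -86.0]
force: [0.7, -0.1, -2.8]
grip_width: 0.0219
```

```bash
python3 - <<'E'
from h import *
o=env.get_obs();print(o['time_s'],o['tool_pos'],o['tool_rot'],o['grip_width'],o['force'])
im,d=read_camera('wrist'); ci=camera_info('wrist'); save('w7',im); np.savez('w7.npz',im=im,d=d,tp=o['tool_pos'],tr=o['tool_rot'],**ci)
o=env.get_obs();print(o['time_s'],o['tool_pos'],o['tool_rot'])
rel([.5662,-.080,.0645],[-90.18,-.08,-85.9])
E
```

```text
10.8833 [ 0.56724733 -0.08212683  0.06745862] [-8.98972364e+01 -3.66159761e-02 -8.59878420e+01] 0.021865201752377706 [ 0.70112174 -0.09141345 -2.84289931]
10.9333 [ 0.56715463 -0.08212348  0.06738892] [-8.99048935e+01 -3.88169281e-02 -8.59811872e+01]
rel [-2.19  2.89 -0.81] [-0.28 -0.08 -0.04] rows>= 1
```

View pics/w7.png

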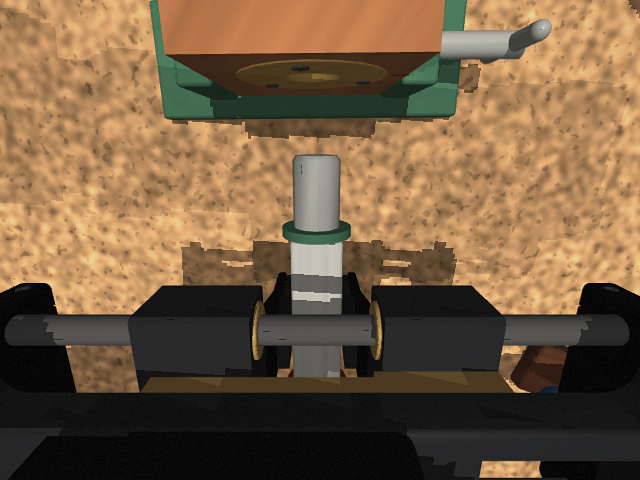

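```bash
python3 - <<'E'
from h import *
t=dict(np.load('w7.npz')); im=t['im'].astype(np.float32); 
g=cv2.GaussianBlur(im,(0,0),1)
# top front edge: per column, find row of max vertical gradient 40..65
H=np.abs(np.diff(g,axis=0)).sum(2); cols=np.arange(175,435,5); rows=np.array([44+np.argmax(H[44:64,c])+.5 for c in cols])
pf=np.polyfit(cols,rows,1); r=rows-np.polyval(pf,cols); k=abs(r)<1; pf=np.polyfit(cols[k],rows[k],1); print('edge slope',pf,k.sum())
G=np.abs(np.diff(g,axis=1)).sum(2)
rr=np.arange(5,50,3)
L=np.array([140+np.argmax(G[v,140:185])+.5 for v in rr]); R=np.array([420+np.argmax(G[v,420:465])+.5 for v in rr]); print(L,R)
A=Ro.from_euler('xyz',t['tr'],degrees=True)
Rm=np.array(t['R']); C=-Rm.T@t['t']
def ray(u,v,z):
    d=Rm.T@np.array([(u-t['cx'])/t['fx'],(v-t['cy'])/t['fy'],1]); return C+d*(z-C[2])/d[2]
def tl(p): return A.inv().apply(p-t['tp'])*1000
pl=np.polyfit(rr,L,1); pr=np.polyfit(rr,R,1)
for zz in (.110,.111,.112):
    def cor(p):
        # intersect u=p0 v+p1, v=pf0 u+pf1
        v=(pf[0]*p[1]+pf[1])/(1-pf[0]*p[0]); return np.polyval(p,v),v
    a=ray(*cor(pl),zz); b=ray(*cor(pr),zz)
    print(zz,cor(pl),cor(pr),'tool',tl(a),tl(b),'w',np.linalg.norm(a-b),'world',a,b,'yaw',np.degrees(np.arctan2(*(b-a)[[1,0]])),'mid',(a+b)/2)
    for v in (10,30): print('  side', ray(np.polyval(pl,v),v,zz),ray(np.polyval(pr,v),v,zz))
# gauge edges
for v in (170,185,200,215):
    l=280+np.argmax(G[v,280:305])+.5; r_=328+np.argmax(G[v,328:350])+.5; print('plug',v,l,r_,(l+r_)/2, tl(ray((l+r_)/2,v,.0758+0)))
im2=cv2.resize(t['im'][40:100,220:400],None,fx=4,fy=4,interpolation=cv2.INTER_CUBIC); save('w7z',im2)
E
```

```text
edge slope [-9.83522582e-03  5.54751558e+01] 52
[148.5 149.5 149.5 150.5 150.5 150.5 151.5 151.5 152.5 152.5 152.5 153.5
 153.5 154.5 154.5] [444.5 444.5 443.5 464.5 464.5 464.5 464.5 463.5 463.5 442.5 441.5 441.5
 441.5 440.5 440.5]
0.11 (np.float64(155.52587526928085), np.float64(53.94552370605128)) (np.float64(443.0195083497974), np.float64(51.1179589036202)) tool [-99.62532433 -42.68882003 -46.66147271] [-100.47310492  -42.54056124   36.30208911] w 0.08296802577824516 world [0.51365141 0.01401131 0.11      ] [0.59635246 0.02066183 0.11      ] yaw 4.597625769783352 mid [0.55500193 0.01733657 0.11      ]
  side [0.51268627 0.02499337 0.11      ] [0.59819206 0.03113364 0.11      ]
  side [0.5131177  0.02008424 0.11      ] [0.59731127 0.02611982 0.11      ]
0.111 (np.float64(155.52587526928085), np.float64(53.94552370605128)) (np.float64(443.0195083497974), np.float64(51.1179589036202)) tool [-99.41017603 -43.68791578 -46.23295957] [-100.25012571  -43.54102646   35.96427167] w 0.08220165397022937 world [0.51409209 0.01382718 0.111     ] [0.59602924 0.02041627 0.111     ] yaw 4.597625
[... 309 characters left out ...]
loat64(51.1179589036202)) tool [-99.19502773 -44.68701153 -45.80444642] [-100.0271465   -44.54149167   35.62645424] w 0.08143528216221346 world [0.51453277 0.01364306 0.112     ] [0.59570601 0.02017072 0.112     ] yaw 4.597625769783348 mid [0.55511939 0.01690689 0.112     ]
  side [0.51358547 0.02442223 0.112     ] [0.59751163 0.03044907 0.112     ]
  side [0.51400893 0.01960379 0.112     ] [0.59664711 0.02552787 0.112     ]
plug 170 291.5 340.5 316.0 [-63.63064032  -8.38271479  -0.36257112]
plug 185 292.5 340.5 316.5 [-57.39890687  -8.37835013  -0.14950916]
plug 200 292.5 339.5 316.0 [-51.00806382  -8.37464061  -0.35840738]
plug 215 292.5 339.5 316.0 [-44.45223216  -8.37044709  -0.35624485]
```

View pics/w7z.png

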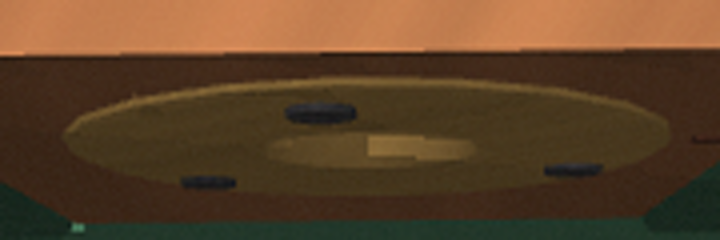

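```bash
python3 - <<'E'
from h import *
t=dict(np.load('w7.npz')); g=cv2.GaussianBlur(t['im'].astype(np.float32),(0,0),.7)
for v in (5,20,35,48): print(v,g[v,145:180:2,0].astype(int), g[v,432:456:2,0].astype(int),g[v,432:456:2,1].astype(int))
sz=cv2.resize(np.hstack([t['im'][0:100,140:200],t['im'][0:100,410:470]]),None,fx=5,fy=5,interpolation=cv2.INTER_NEAREST); save('w7y',sz)
E
```

```text
5 [202 199 133  70  74  74  82 178 193 193 191 190 190 188 187 184 183 180] [187 188 188 186 186 186 147  73  75  76  77  76] [120 120 120 120 120 119 115 119 122 122 123 122]
20 [219 215 209 140  70  73  73  86 184 189 188 186 184 183 180 177 174 171] [187 185 184 183 183 174  85  76  76  77  76  76] [120 119 119 118 117 118 120 122 122 123 123 122]
35 [225 218 219 218 148  72  75  75  89 179 182 179 176 174 170 171 174 175] [183 182 182 182 183 179 176 176 177 177 176 176] [118 118 117 117 117 157 176 175 175 176 175 176]
48 [221 219 222 224 222 124  75  76  75 107 174 170 172 175 177 179 181 181] [185 186 187 188 185 162 161 162 162 162 162 162] [119 120 120 120 128 162 162 163 162 162 162 162]
```

View pics/w7y.png

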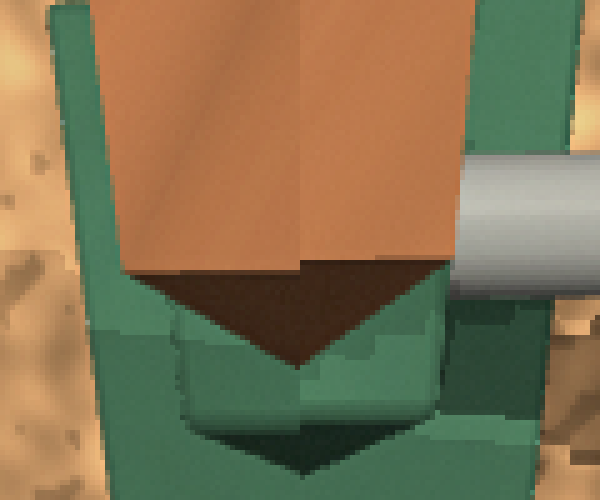

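The measurements agree: bore mouth near x≈0.5588, z≈0.0725, with block yaw about 4.5°. I fine-align the gauge at standoff.

Request:
move_arm([
  [0, 2.5, -0.6, 0, -0.5, 0],
  [0, 2.5, -0.6, 0, -0.5, 0],
  [0, 2.5, -0.6, 0, -0.5, 0],
  [0, 2.5, -0.6, 0, -0.5, 0],
  [0, 2.5, -0.6, 0, -0.5, 0],
  [0, 2.5, -0.6, 0, -0.5, 0],
  [0, 2.5, -0.6, 0, -0.5, 0],
  [0, 2.5, -0.6, 0, -0.5, 0],
])

```text
time_s: 11.6
tool_pos: [0.5658, -0.0821, 0.0639]
tool_rot: [-90.0, -0.0, -85.5]
force: [-0.4, 0.0, -1.6]
grip_width: 0.0221
```

```bash
cat >> h.py <<'E'
def chk(bore=(.5588,.0166,.0725),yaw=4.5):
    o=env.get_obs(); A=Ro.from_euler('xyz',o['tool_rot'],degrees=True)
    org=o['tool_pos']+A.apply([0.0006,-.0084,0]); tip=org+A.apply([-.072,0,0]); ng=org+A.apply([.058,0,0])
    B=Ro.from_euler('z',yaw,degrees=True)
    print('t',o['time_s'],'tcp',np.round(o['tool_pos'],5),'rot',np.round(o['tool_rot'],2),'w',round(o['grip_width']*1e3,2))
    print(' go tip in mouth frame mm',np.round(B.inv().apply(tip-bore)*1000,2),'nogo',np.round(B.inv().apply(ng-bore)*1000,2),'org',np.round(B.inv().apply(org-bore)*1000,2),'F block frame',np.round(B.inv().apply(o['force']),2),'T',np.round(B.inv().apply(o['wrist_torque']),2))
E
python3 -c "
from h import *
chk()
im,d=read_camera('wrist');save('w8',im);chk()"
```

```text
t 11.6 tcp [ 0.56581 -0.08206  0.06387] rot [-90.    -0.   -85.47] w 22.06
 go tip in mouth frame mm [ -0.79 -27.51  -0.24] nogo [  -0.72 -157.51   -0.23] org [ -0.75 -99.51  -0.23] F block frame [-0.37  0.07 -1.57] T [-0.02 -0.07 -0.02]
t 11.65 tcp [ 0.56583 -0.08205  0.06388] rot [-90.    -0.   -85.47] w 21.69
 go tip in mouth frame mm [ -0.77 -27.5   -0.23] nogo [  -0.71 -157.5    -0.22] org [ -0.73 -99.5   -0.22] F block frame [-0.34  0.24 -2.67] T [-0.02 -0.15 -0.07]
```

View pics/w8.png

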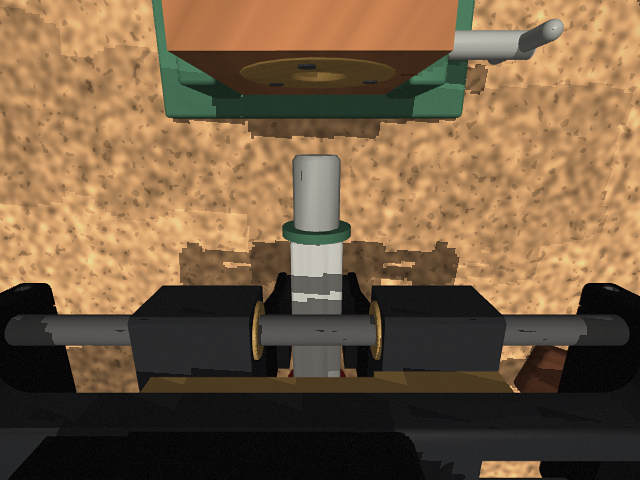

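The flange is centred at column 318 and the gauge at 316.3, so the gauge needs about +0.7 mm lateral, matching the kinematics. I correct and approach.

Request:
move_arm([
  [-6, -0.2, 0.7, 0, 0, 0],
  [-14, -0.2, 0.7, 0, 0, 0],
  [-20, -0.2, 0.7, 0, 0, 0],
  [-23, -0.2, 0.7, 0, 0, 0],
  [-24, -0.2, 0.7, 0, 0, 0],
  [-24, -0.2, 0.7, 0, 0, 0],
  [-24, -0.2, 0.7, 0, 0, 0],
  [-24, -0.2, 0.7, 0, 0, 0],
  [-24, -0.2, 0.7, 0, 0, 0],
])

```text
time_s: 12.4
tool_pos: [0.5646, -0.0585, 0.064]
tool_rot: [-90.0, -0.0, -85.5]
force: [0.2, 0.8, -3.2]
grip_width: 0.0219
```

```bash
python3 -c "
from h import *
chk()
im,d=read_camera('wrist');save('w9',im[0:240,160:480]);chk()"
```

```text
t 12.4 tcp [ 0.56461 -0.05854  0.06404] rot [-9.000e+01 -2.000e-02 -8.551e+01] w 21.91
 go tip in mouth frame mm [-0.09 -3.96 -0.08] nogo [-1.1000e-01 -1.3396e+02 -5.0000e-02] org [-1.000e-01 -7.596e+01 -6.000e-02] F block frame [ 0.22  0.74 -3.18] T [-0.04 -0.05 -0.01]
t 12.45 tcp [ 0.56462 -0.05841  0.06403] rot [-9.00e+01 -1.00e-02 -8.55e+01] w 21.72
 go tip in mouth frame mm [-0.08 -3.84 -0.08] nogo [-9.0000e-02 -1.3384e+02 -6.0000e-02] org [-9.000e-02 -7.584e+01 -7.000e-02] F block frame [ 0.07 -0.47 -2.7 ] T [-0.04 -0.14  0.01]
```

View pics/w9.png

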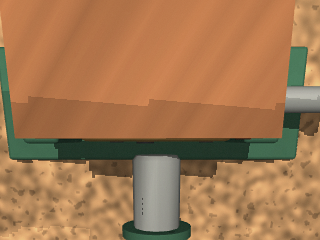

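Request:
move_arm([
  [-1, 0, 0, 0, 0, 0],
  [-2, 0, 0, 0, 0, 0],
  [-3, 0, 0, 0, 0, 0],
  [-3.5, 0, 0, 0, 0, 0],
  [-4, 0, 0, 0, 0, 0],
  [-4.5, 0, 0, 0, 0, 0],
  [-5, 0, 0, 0, 0, 0],
  [-5, 0, 0, 0, 0, 0],
  [-5, 0, 0, 0, 0, 0],
])

```text
time_s: 13.2
tool_pos: [0.5642, -0.0531, 0.0641]
tool_rot: [-90.0, -0.0, -85.5]
force: [0.6, -0.5, -1.9]
grip_width: 0.0217
```

```bash
python3 -c "
from h import *
chk()"
```

```text
t 13.2 tcp [ 0.56421 -0.05306  0.06408] rot [-9.000e+01 -1.000e-02 -8.547e+01] w 21.72
 go tip in mouth frame mm [-0.11  1.53 -0.03] nogo [-3.0000e-02 -1.2847e+02 -1.0000e-02] org [-7.000e-02 -7.047e+01 -2.000e-02] F block frame [ 0.59 -0.59 -1.92] T [ 0.   -0.11  0.02]
```

Request:
move_arm([
  [-0.5, 0, 0, 0, 0, 0],
  [-1, 0, 0, 0, 0, 0],
  [-1.5, 0, 0, 0, 0, 0],
  [-2, 0, 0, 0, 0, 0],
  [-2.5, 0, 0, 0, 0, 0],
  [-3, 0, 0, 0, 0, 0],
  [-3, 0, 0, 0, 0, 0],
])

```text
time_s: 13.78
tool_pos: [0.564, -0.0499, 0.0641]
tool_rot: [-90.0, 0.0, -85.5]
force: [0.2, 0.0, -2.1]
grip_width: 0.0218
```

```bash
python3 -c "
from h import *
chk()"
```

```text
t 13.7833 tcp [ 0.56398 -0.0499   0.06409] rot [-90.     0.   -85.46] w 21.78
 go tip in mouth frame mm [-0.1   4.7  -0.01] nogo [-1.000e-02 -1.253e+02 -1.000e-02] org [-5.00e-02 -6.73e+01 -1.00e-02] F block frame [ 0.24 -0.02 -2.05] T [-0.03 -0.12 -0.05]
```

No contact, and the tip is past its taper. I continue.

Request:
move_arm([
  [-1, 0, 0, 0, 0, 0],
  [-2, 0, 0, 0, 0, 0],
  [-3, 0, 0, 0, 0, 0],
  [-4, 0, 0, 0, 0, 0],
  [-5, 0, 0, 0, 0, 0],
  [-6, 0, 0, 0, 0, 0],
  [-7, 0, 0, 0, 0, 0],
  [-8, 0, 0, 0, 0, 0],
  [-8, 0, 0, 0, 0, 0],
])

```text
time_s: 14.53
tool_pos: [0.5633, -0.0418, 0.0641]
tool_rot: [-90.0, 0.0, -85.5]
force: [0.1, -0.3, -2.6]
grip_width: 0.0215
```

```bash
python3 -c "
from h import *
chk()
im,d=read_camera('wrist');save('w10',im[0:240,160:480])"
```

```text
t 14.5333 tcp [ 0.56333 -0.04177  0.06408] rot [-90.     0.   -85.45] w 21.52
 go tip in mouth frame mm [-0.12 12.85 -0.02] nogo [-1.0000e-02 -1.1715e+02 -2.0000e-02] org [-6.000e-02 -5.915e+01 -2.000e-02] F block frame [ 0.1  -0.35 -2.61] T [ 0.   -0.11 -0.03]
```

View pics/w10.png

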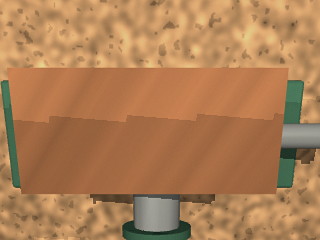

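Request:
move_arm([
  [-1, 0, 0, 0, 0, 0],
  [-2, 0, 0, 0, 0, 0],
  [-3, 0, 0, 0, 0, 0],
  [-4, 0, 0, 0, 0, 0],
  [-5, 0, 0, 0, 0, 0],
  [-6, 0, 0, 0, 0, 0],
  [-7, 0, 0, 0, 0, 0],
  [-8, 0, 0, 0, 0, 0],
  [-9, 0, 0, 0, 0, 0],
  [-10, 0, 0, 0, 0, 0],
  [-11, 0, 0, 0, 0, 0],
  [-12, 0, 0, 0, 0, 0],
  [-13, 0, 0, 0, 0, 0],
  [-13, 0, 0, 0, 0, 0],
])

```text
time_s: 15.75
tool_pos: [0.5623, -0.0288, 0.0641]
tool_rot: [-90.0, 0.0, -85.5]
force: [0.2, -0.6, -1.8]
grip_width: 0.0217
```

```bash
python3 -c "
from h import *
chk()"
```

```text
t 15.75 tcp [ 0.56229 -0.02882  0.06407] rot [-90.     0.   -85.45] w 21.67
 go tip in mouth frame mm [-1.400e-01  2.585e+01 -2.000e-02] nogo [-3.0000e-02 -1.0415e+02 -3.0000e-02] org [-8.000e-02 -4.615e+01 -3.000e-02] F block frame [ 0.12 -0.62 -1.83] T [-0.02 -0.11 -0.01]
```

Request:
move_arm([
  [-0.7, 0, 0, 0, 0, 0],
  [-1.3, 0, 0, 0, 0, 0],
  [-1.9, 0, 0, 0, 0, 0],
  [-2.3, 0, 0, 0, 0, 0],
  [-2.7, 0, 0, 0, 0, 0],
  [-3, 0, 0, 0, 0, 0],
  [-3.3, 0, 0, 0, 0, 0],
  [-3.3, 0, 0, 0, 0, 0],
])

```text
time_s: 16.42
tool_pos: [0.562, -0.0258, 0.0641]
tool_rot: [-90.0, -0.0, -85.5]
force: [0.8, -0.0, -3.5]
grip_width: 0.0222
```

```bash
python3 -c "
from h import *
chk()
im,d=read_camera('wrist');save('w11',im[0:240,160:480])"
```

```text
t 16.4167 tcp [ 0.56204 -0.02581  0.06407] rot [-90.    -0.   -85.47] w 22.15
 go tip in mouth frame mm [-0.14 28.86 -0.04] nogo [-6.0000e-02 -1.0114e+02 -2.0000e-02] org [-1.000e-01 -4.314e+01 -3.000e-02] F block frame [ 0.78 -0.08 -3.45] T [-0.04 -0.05  0.04]
```

View pics/w11.png

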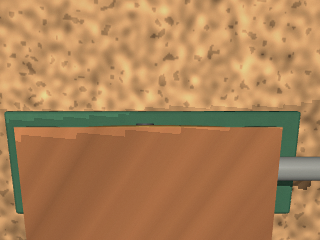

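Request:
move_arm([
  [-0.2, 0, 0, 0, 0, 0],
  [-0.4, 0, 0, 0, 0, 0],
  [-0.6, 0, 0, 0, 0, 0],
  [-0.8, 0, 0, 0, 0, 0],
])

```text
time_s: 16.8
tool_pos: [0.562, -0.0251, 0.0641]
tool_rot: [-90.0, -0.0, -85.5]
force: [0.3, -0.8, -3.4]
grip_width: 0.0218
```

```bash
python3 -c "
from h import *
chk()"
```

```text
t 16.8 tcp [ 0.56199 -0.02508  0.06406] rot [-90.    -0.   -85.47] w 21.82
 go tip in mouth frame mm [-0.13 29.6  -0.05] nogo [-7.000e-02 -1.004e+02 -4.000e-02] org [-9.00e-02 -4.24e+01 -4.00e-02] F block frame [ 0.22 -0.77 -3.38] T [-0.05 -0.04 -0.06]
```

Request:
move_arm([
  [-0.2, 0, 0, 0, 0, 0],
  [-0.4, 0, 0, 0, 0, 0],
  [-0.6, 0, 0, 0, 0, 0],
  [-0.6, 0, 0, 0, 0, 0],
])

```text
time_s: 17.13
tool_pos: [0.5619, -0.0244, 0.064]
tool_rot: [-90.0, -0.0, -85.5]
force: [0.4, 0.4, -1.5]
grip_width: 0.0215
```

```bash
python3 -c "
from h import *
chk()"
```

```text
t 17.1333 tcp [ 0.56193 -0.02441  0.06404] rot [-90.    -0.   -85.47] w 21.51
 go tip in mouth frame mm [-0.14 30.27 -0.06] nogo [-7.000e-02 -9.973e+01 -6.000e-02] org [ -0.1  -41.73  -0.06] F block frame [ 0.46  0.34 -1.47] T [ 0.02 -0.14  0.  ]
```

Request:
move_arm([
  [-0.2, 0, 0, 0, 0, 0],
  [-0.4, 0, 0, 0, 0, 0],
  [-0.6, 0, 0, 0, 0, 0],
  [-0.6, 0, 0, 0, 0, 0],
])

```text
time_s: 17.47
tool_pos: [0.5619, -0.0238, 0.0641]
tool_rot: [-90.0, -0.0, -85.5]
force: [0.4, 0.1, -2.5]
grip_width: 0.0222
```

```bash
python3 -c "
from h import *
chk()"
```

```text
t 17.4667 tcp [ 0.5619  -0.02385  0.06405] rot [-90.    -0.   -85.47] w 22.22
 go tip in mouth frame mm [-0.13 30.83 -0.05] nogo [-5.000e-02 -9.917e+01 -4.000e-02] org [ -0.09 -41.17  -0.05] F block frame [ 0.41  0.06 -2.51] T [-0.   -0.08 -0.02]
```

Request:
move_arm([
  [-0.2, 0, 0, 0, 0, 0],
  [-0.4, 0, 0, 0, 0, 0],
  [-0.6, 0, 0, 0, 0, 0],
  [-0.6, 0, 0, 0, 0, 0],
])

```text
time_s: 17.8
tool_pos: [0.5618, -0.0232, 0.0641]
tool_rot: [-90.0, -0.0, -85.5]
force: [0.2, 0.1, -1.3]
grip_width: 0.0221
```

```bash
python3 -c "
from h import *
chk()"
```

```text
t 17.8 tcp [ 0.56183 -0.02319  0.06407] rot [-90.    -0.   -85.46] w 22.14
 go tip in mouth frame mm [-0.15 31.49 -0.04] nogo [-7.000e-02 -9.851e+01 -3.000e-02] org [-1.000e-01 -4.051e+01 -3.000e-02] F block frame [ 0.21  0.06 -1.29] T [-0.04 -0.06  0.04]
```

Request:
move_arm([
  [-0.2, 0, 0, 0, 0, 0],
  [-0.4, 0, 0, 0, 0, 0],
  [-0.6, 0, 0, 0, 0, 0],
  [-0.6, 0, 0, 0, 0, 0],
])

```text
time_s: 18.13
tool_pos: [0.5618, -0.0231, 0.0641]
tool_rot: [-90.0, -0.0, -85.5]
force: [-0.7, -0.7, -1.7]
grip_width: 0.0217
```

```bash
python3 -c "
from h import *
chk()
s,d=read_camera('scene');save('s2',cv2.resize(s[190:290,280:400],None,fx=5,fy=5,interpolation=cv2.INTER_CUBIC))
chk()"
```

```text
t 18.1333 tcp [ 0.56183 -0.02305  0.06409] rot [-9.000e+01 -3.000e-02 -8.549e+01] w 21.69
 go tip in mouth frame mm [-0.1  31.63 -0.05] nogo [-7.000e-02 -9.837e+01  2.000e-02] org [-9.000e-02 -4.037e+01 -1.000e-02] F block frame [-0.76 -0.68 -1.69] T [-0.27 -0.12 -0.  ]
t 18.1833 tcp [ 0.56181 -0.02304  0.06409] rot [-9.000e+01 -3.000e-02 -8.548e+01] w 21.85
 go tip in mouth frame mm [-0.13 31.65 -0.05] nogo [-9.000e-02 -9.835e+01  2.000e-02] org [-1.100e-01 -4.035e+01 -1.000e-02] F block frame [ 0.56 -0.4  -1.42] T [-0.24 -0.11  0.  ]
```

View pics/s2.png

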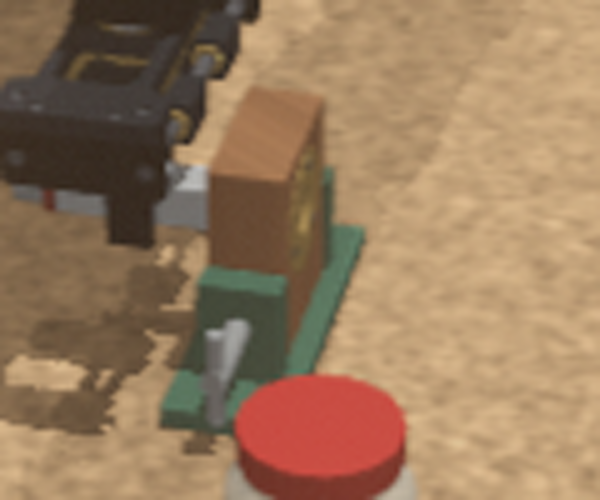

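Motion stopped at y≈31.6 and the wrist torque jumped, so the collar has touched the brass. I press slightly to confirm it is seated.

Request:
move_arm([
  [-0.3, 0, 0, 0, 0, 0],
  [-0.6, 0, 0, 0, 0, 0],
  [-0.8, 0, 0, 0, 0, 0],
  [-0.8, 0, 0, 0, 0, 0],
  [-0.8, 0, 0, 0, 0, 0],
])

```text
time_s: 18.6
tool_pos: [0.5618, -0.023, 0.0641]
tool_rot: [-90.0, -0.1, -85.5]
force: [-0.3, -4.3, -2.2]
grip_width: 0.0217
```

```bash
python3 -c "
from h import *
chk()"
```

```text
t 18.6 tcp [ 0.56181 -0.023    0.06409] rot [-9.000e+01 -8.000e-02 -8.551e+01] w 21.71
 go tip in mouth frame mm [-0.09 31.7  -0.11] nogo [-1.20e-01 -9.83e+01  7.00e-02] org [-1.00e-01 -4.03e+01 -1.00e-02] F block frame [-0.66 -4.29 -2.21] T [-1.1  -0.07 -0.02]
```

The go end is seated at about 4 N, in line and steady. I draw it out, then lift.

Request:
move_arm([
  [3, 0, 0, 0, 0, 0],
  [6, 0, 0, 0, 0, 0],
  [10, 0, 0, 0, 0, 0],
  [14, 0, 0, 0, 0, 0],
  [18, 0, 0, 0, 0, 0],
  [22, 0, 0, 0, 0, 0],
  [26, 0, 0, 0, 0, 0],
  [30, 0, 0, 0, 0, 0],
  [36, 0, 0, 0, 0, 0],
  [44, 0, 0, 0, 0, 0],
  [54, 0, 0, 0, 0, 0],
  [54, 0, 0, 0, 0, 0],
  [54, 0, 0, 0, 0, 0],
])

```text
time_s: 19.68
tool_pos: [0.566, -0.077, 0.064]
tool_rot: [-90.0, -0.0, -85.6]
force: [-0.2, 1.3, -1.9]
grip_width: 0.0222
```

```bash
python3 -c "
from h import *
chk()
im,d=read_camera('wrist');save('w12',im);chk()"
```

```text
t 19.6833 tcp [ 0.56596 -0.07702  0.06397] rot [-9.001e+01 -1.000e-02 -8.560e+01] w 22.21
 go tip in mouth frame mm [ -0.08 -22.49  -0.14] nogo [-3.0000e-01 -1.5249e+02 -1.2000e-01] org [ -0.21 -94.49  -0.13] F block frame [-0.09  1.26 -1.89] T [ 0.01 -0.09  0.01]
t 19.7333 tcp [ 0.56594 -0.07601  0.06401] rot [-9.001e+01  2.000e-02 -8.553e+01] w 21.84
 go tip in mouth frame mm [ -0.11 -21.49  -0.07] nogo [-1.7000e-01 -1.5149e+02 -1.1000e-01] org [-1.500e-01 -9.349e+01 -9.000e-02] F block frame [ 0.51  1.33 -1.82] T [-0.02 -0.09  0.03]
```

View pics/w12.png

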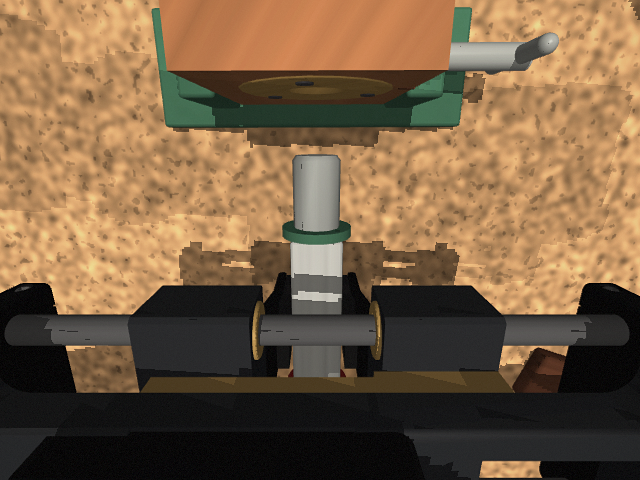

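The gauge hasn't shifted in the grip (tip at (316,155), as before). I go up and over to the +y side.

Request:
move_arm([
  [0, -35, 0, 0, 0, 0],
  [0, -65, 0, 0, 0, 0],
  [0, -75, 0, 0, 0, 0],
  [0, -75, 0, 0, 0, 0],
  [-30, -75, 0, 0, 0, 0],
  [-65, -75, 0, 0, 0, 0],
  [-100, -75, 0, 0, 0, 0],
  [-135, -75, 0, 0, 0, 0],
  [-170, -75, 0, 0, 0, 0],
  [-200, -75, 0, 0, 0, 0],
  [-215, -75, 0, 0, 0, 0],
  [-215, -75, 0, 0, 0, 0],
  [-215, -75, 0, 0, 0, 0],
  [-215, -75, 0, 0, 0, 0],
  [-215, -75, 0, 0, 0, 0],
])

```text
time_s: 20.98
tool_pos: [0.549, 0.1366, 0.1381]
tool_rot: [-90.1, -0.1, -85.6]
force: [0.1, -0.0, -1.8]
grip_width: 0.0214
```

```bash
python3 -c "
from h import *
chk()
im,d=read_camera('wrist');save('w13',im);chk()"
```

```text
t 20.9833 tcp [0.54898 0.13658 0.1381 ] rot [-9.008e+01 -6.000e-02 -8.561e+01] w 21.4
 go tip in mouth frame mm [ -0.22 191.79  73.92] nogo [-0.48 61.79 74.06] org [ -0.36 119.79  74.  ] F block frame [ 0.12 -0.04 -1.81] T [-0.03 -0.15 -0.05]
t 21.0333 tcp [0.54912 0.13667 0.13834] rot [-9.006e+01 -5.000e-02 -8.562e+01] w 21.94
 go tip in mouth frame mm [-7.0000e-02  1.9186e+02  7.4180e+01] nogo [-0.35 61.86 74.29] org [ -0.23 119.86  74.24] F block frame [ 0.27 -0.13 -3.02] T [-0.   -0.13 -0.03]
```

View pics/w13.png

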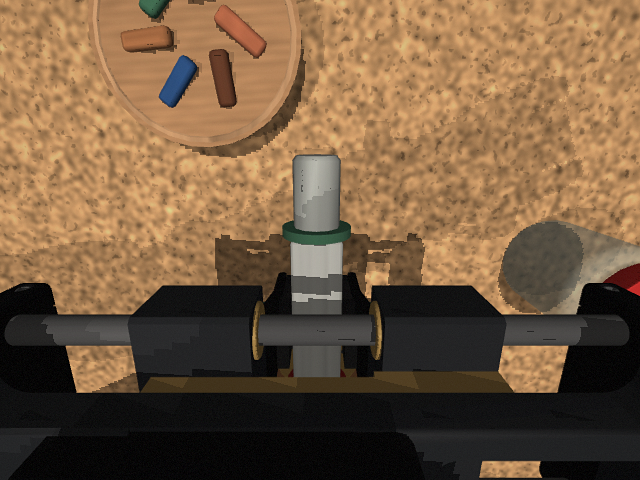

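The way down is clear: the basket is at the upper left, well off the gauge. I lower it.

Request:
move_arm([
  [0, 30, 0.3, 0, 0, 0],
  [0, 55, 0.3, 0, 0, 0],
  [0, 70, 0.3, 0, 0, 0],
  [0, 74, 0.3, 0, 0, 0],
  [0, 74, 0.3, 0, 0, 0],
  [0, 74, 0.3, 0, 0, 0],
  [0, 74, 0.3, 0, 0, 0],
  [0, 74, 0.3, 0, 0, 0],
  [0, 74, 0.3, 0, 0, 0],
])

```text
time_s: 21.78
tool_pos: [0.5501, 0.1387, 0.0662]
tool_rot: [-89.9, -0.0, -85.5]
force: [0.8, -0.2, -2.8]
grip_width: 0.0221
```

```bash
python3 -c "
from h import *
chk()
s,d=read_camera('scene');save('s3',cv2.resize(s[170:290,280:430],None,fx=5,fy=5,interpolation=cv2.INTER_CUBIC))
chk()"
```

```text
t 21.7833 tcp [0.55012 0.13873 0.06617] rot [-8.989e+01 -1.000e-02 -8.548e+01] w 22.06
 go tip in mouth frame mm [  0.89 193.83   2.06] nogo [ 0.93 63.83  2.08] org [  0.91 121.83   2.07] F block frame [ 0.8  -0.22 -2.77] T [-0.01 -0.13  0.05]
t 21.8333 tcp [0.54991 0.13872 0.06594] rot [-8.991e+01 -1.000e-02 -8.548e+01] w 21.76
 go tip in mouth frame mm [  0.68 193.84   1.82] nogo [ 0.73 63.84  1.85] org [  0.7  121.84   1.84] F block frame [-0.25 -0.7  -2.36] T [-0.03 -0.06  0.01]
```

View pics/s3.png

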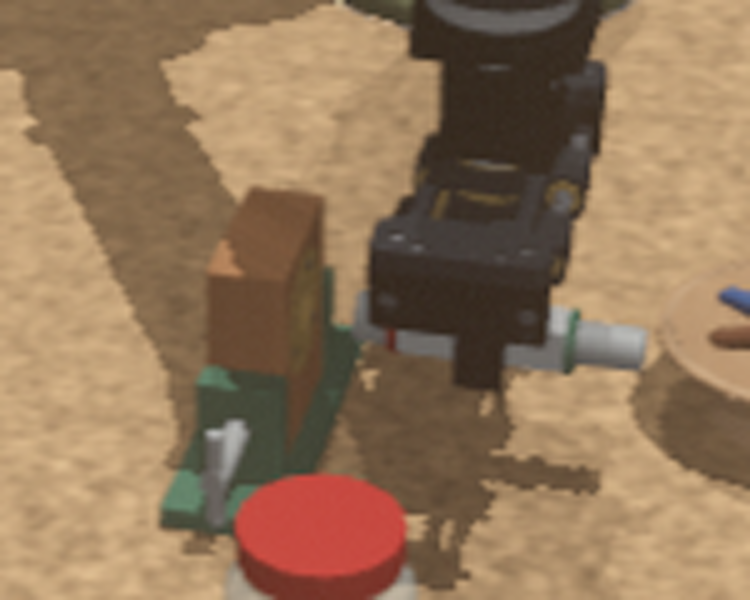

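Request:
move_arm([
  [5, 1, -0.3, 0, 0, 0],
  [10, 1, -0.3, 0, 0, 0],
  [15, 1, -0.3, 0, 0, 0],
  [18, 1, -0.3, 0, 0, 0],
  [20, 1, -0.3, 0, 0, 0],
  [20, 1, -0.3, 0, 0, 0],
  [20, 1, -0.3, 0, 0, 0],
  [20, 1, -0.3, 0, 0, 0],
])

```text
time_s: 22.5
tool_pos: [0.5506, 0.119, 0.0641]
tool_rot: [-90.0, 0.0, -85.5]
force: [0.3, -1.1, -2.7]
grip_width: 0.0213
```

```bash
python3 -c "
from h import *
chk()"
```

```text
t 22.5 tcp [0.55058 0.11896 0.06409] rot [-9.000e+01  1.000e-02 -8.545e+01] w 21.34
 go tip in mouth frame mm [ -0.22 174.09   0.  ] nogo [-1.200e-01  4.409e+01 -2.000e-02] org [-1.6000e-01  1.0209e+02 -1.0000e-02] F block frame [ 0.19 -1.1  -2.67] T [ 0.01 -0.09  0.03]
```

Request:
move_arm([
  [0.7, 0, 0, 0, 0, 0],
  [1.4, 0, 0, 0, 0, 0],
  [2.1, 0, 0, 0, 0, 0],
  [2.6, 0, 0, 0, 0, 0],
  [3, 0, 0, 0, 0, 0],
  [3.4, 0, 0, 0, 0, 0],
  [3.7, 0, 0, 0, 0, 0],
  [3.7, 0, 0, 0, 0, 0],
  [3.7, 0, 0, 0, 0, 0],
])

```text
time_s: 23.25
tool_pos: [0.5509, 0.115, 0.0641]
tool_rot: [-90.0, -0.0, -85.5]
force: [-0.5, 1.2, -2.4]
grip_width: 0.0216
```

```bash
python3 -c "
from h import *
chk()"
```

```text
t 23.25 tcp [0.55091 0.11496 0.06407] rot [-90.    -0.   -85.48] w 21.65
 go tip in mouth frame mm [-1.8000e-01  1.7008e+02 -4.0000e-02] nogo [-1.200e-01  4.008e+01 -3.000e-02] org [-1.400e-01  9.808e+01 -3.000e-02] F block frame [-0.39  1.28 -2.44] T [-0.05 -0.14  0.04]
```

Request:
move_arm([
  [0.2, 0, 0, 0, 0, 0],
  [0.4, 0, 0, 0, 0, 0],
  [0.6, 0, 0, 0, 0, 0],
  [0.8, 0, 0, 0, 0, 0],
  [0.8, 0, 0, 0, 0, 0],
])

```text
time_s: 23.67
tool_pos: [0.5509, 0.1145, 0.0641]
tool_rot: [-90.0, 0.0, -85.5]
force: [0.0, 0.9, -2.4]
grip_width: 0.022
```

```bash
python3 -c "
from h import *
chk()"
```

```text
t 23.6667 tcp [0.55093 0.1145  0.06408] rot [-9.000e+01  2.000e-02 -8.546e+01] w 21.97
 go tip in mouth frame mm [ -0.22 169.61   0.  ] nogo [-1.200e-01  3.961e+01 -3.000e-02] org [-1.700e-01  9.761e+01 -2.000e-02] F block frame [ 0.11  0.85 -2.42] T [ 0.14 -0.1   0.02]
```

Contact is at the expected place (39.6 against 39.7), on the mouth and centred. I increase the pressure in small steps.

Request:
move_arm([
  [0.3, 0, 0, 0, 0, 0],
  [0.6, 0, 0, 0, 0, 0],
  [0.9, 0, 0, 0, 0, 0],
  [1.1, 0, 0, 0, 0, 0],
  [1.1, 0, 0, 0, 0, 0],
  [1.1, 0, 0, 0, 0, 0],
])

```text
time_s: 24.17
tool_pos: [0.5509, 0.1144, 0.0641]
tool_rot: [-90.0, 0.1, -85.4]
force: [-0.5, 4.9, -2.2]
grip_width: 0.0218
```

```bash
python3 -c "
from h import *
chk()"
```

```text
t 24.1667 tcp [0.5509  0.11443 0.06414] rot [-89.99   0.09 -85.42] w 21.77
 go tip in mouth frame mm [-3.1000e-01  1.6953e+02  1.4000e-01] nogo [-0.12 39.53 -0.05] org [-2.000e-01  9.753e+01  4.000e-02] F block frame [-0.13  4.89 -2.25] T [ 1.13 -0.04  0.03]
```

Request:
move_arm([
  [0.3, 0, 0, 0, 0, 0],
  [0.6, 0, 0, 0, 0, 0],
  [0.8, 0, 0, 0, 0, 0],
  [0.8, 0, 0, 0, 0, 0],
  [0.8, 0, 0, 0, 0, 0],
])

```text
time_s: 24.58
tool_pos: [0.5509, 0.1144, 0.0642]
tool_rot: [-90.0, 0.1, -85.4]
force: [-0.1, 6.5, -3.6]
grip_width: 0.022
```

```bash
python3 -c "
from h import *
chk()"
```

```text
t 24.5833 tcp [0.55086 0.11441 0.06417] rot [-89.98   0.14 -85.39] w 22.0
 go tip in mouth frame mm [ -0.38 169.51   0.24] nogo [-0.13 39.51 -0.08] org [-2.400e-01  9.751e+01  6.000e-02] F block frame [ 0.4   6.45 -3.62] T [ 1.36 -0.11 -0.01]
```

Request:
move_arm([
  [0.2, 0, 0, 0, 0, 0],
  [0.3, 0, 0, 0, 0, 0],
  [0.3, 0, 0, 0, 0, 0],
  [0.3, 0, 0, 0, 0, 0],
  [0.3, 0, 0, 0, 0, 0],
  [0.3, 0, 0, 0, 0, 0],
  [0.3, 0, 0, 0, 0, 0],
  [0.3, 0, 0, 0, 0, 0],
])

```text
time_s: 25.25
tool_pos: [0.5509, 0.1144, 0.0642]
tool_rot: [-90.0, 0.2, -85.4]
force: [0.0, 7.5, -2.8]
grip_width: 0.0217
```

```bash
python3 -c "
from h import *
chk()
s,d=read_camera('scene');save('s4',cv2.resize(s[170:290,280:430],None,fx=5,fy=5,interpolation=cv2.INTER_CUBIC))
chk()"
```

```text
t 25.25 tcp [0.55086 0.11438 0.06419] rot [-89.98   0.16 -85.39] w 21.67
 go tip in mouth frame mm [ -0.39 169.47   0.29] nogo [-0.13 39.47 -0.07] org [-2.500e-01  9.747e+01  9.000e-02] F block frame [ 0.59  7.49 -2.78] T [ 1.47 -0.13 -0.01]
t 25.3 tcp [0.55086 0.11439 0.06418] rot [-89.98   0.16 -85.38] w 21.79
 go tip in mouth frame mm [ -0.4  169.49   0.28] nogo [-0.13 39.49 -0.08] org [-2.500e-01  9.749e+01  8.000e-02] F block frame [ 0.59  6.52 -3.78] T [ 1.55 -0.15 -0.05]
```

View pics/s4.png

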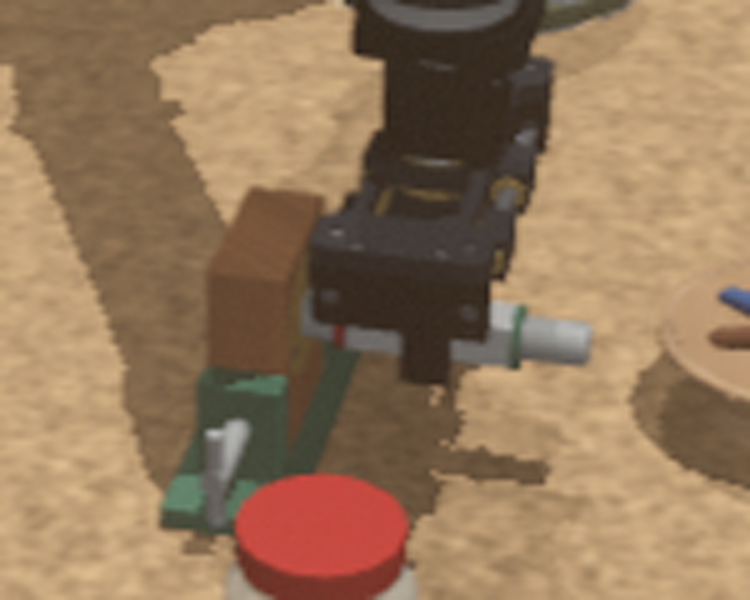

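About 7 N, and it isn't entering. I add a touch and hold.

Request:
move_arm([
  [0.2, 0, 0, 0, 0, 0],
  [0.2, 0, 0, 0, 0, 0],
  [0.2, 0, 0, 0, 0, 0],
  [0.2, 0, 0, 0, 0, 0],
  [0.2, 0, 0, 0, 0, 0],
  [0.2, 0, 0, 0, 0, 0],
  [0.2, 0, 0, 0, 0, 0],
  [0.2, 0, 0, 0, 0, 0],
  [0.2, 0, 0, 0, 0, 0],
  [0.2, 0, 0, 0, 0, 0],
  [0.2, 0, 0, 0, 0, 0],
  [0.2, 0, 0, 0, 0, 0],
  [0.2, 0, 0, 0, 0, 0],
  [0.2, 0, 0, 0, 0, 0],
  [0.2, 0, 0, 0, 0, 0],
  [0.2, 0, 0, 0, 0, 0],
  [0.2, 0, 0, 0, 0, 0],
  [0.2, 0, 0, 0, 0, 0],
  [0.2, 0, 0, 0, 0, 0],
  [0.2, 0, 0, 0, 0, 0],
])

```text
time_s: 26.97
tool_pos: [0.5509, 0.1144, 0.0642]
tool_rot: [-90.0, 0.2, -85.4]
force: [-0.4, 7.1, -3.3]
grip_width: 0.0217
```

Request:
move_arm([
  [0, 0, 0, 0, 0, 0],
  [0, 0, 0, 0, 0, 0],
  [0, 0, 0, 0, 0, 0],
  [0, 0, 0, 0, 0, 0],
  [0, 0, 0, 0, 0, 0],
  [0, 0, 0, 0, 0, 0],
])

```text
time_s: 27.47
tool_pos: [0.5509, 0.1144, 0.0642]
tool_rot: [-90.0, 0.2, -85.4]
force: [0.3, 7.7, -2.8]
grip_width: 0.0215
```

```bash
python3 -c "
from h import *
chk()"
```

```text
t 27.4667 tcp [0.55087 0.11438 0.0642 ] rot [-89.97   0.17 -85.38] w 21.54
 go tip in mouth frame mm [ -0.39 169.48   0.32] nogo [-0.11 39.48 -0.07] org [-0.23 97.48  0.1 ] F block frame [ 0.91  7.65 -2.82] T [ 1.57 -0.16  0.08]
```

It held about 7–7.7 N for over 2 s with no entry. Now I back off, lift and return over the block.

Request:
move_arm([
  [-3, 0, 0, 0, 0, 0],
  [-10, 0, 0, 0, 0, 0],
  [-20, 0, 0, 0, 0, 0],
  [-22, -10, 0, 0, 0, 0],
  [-22, -45, 0, 0, 0, 0],
  [-22, -75, 0, 0, 0, 0],
  [-22, -85, 0, 0, 0, 0],
  [-22, -85, 0, 0, 0, 0],
  [10, -85, 0, 0, 0, 0],
  [45, -85, 0, 0, 0, 0],
  [85, -85, 0, 0, 0, 0],
  [125, -85, 0, 0, 0, 0],
  [165, -85, 0, 0, 0, 0],
  [205, -85, 0, 0, 0, 0],
  [240, -85, 0, 0, 0, 0],
  [250, -85, 0, 0, 0, 0],
  [250, -85, 0, 0, 0, 0],
  [250, -85, 0, 0, 0, 0],
])

```text
time_s: 28.97
tool_pos: [0.5698, -0.1376, 0.1474]
tool_rot: [-90.2, 0.1, -85.6]
force: [1.0, 1.6, -1.9]
grip_width: 0.0216
```

```bash
python3 -c "
from h import *
chk()
rel([.5317,-.3239,.11],[-90.18,-.08,158.83])"
```

```text
t 28.9667 tcp [ 0.56978 -0.13757  0.14736] rot [-9.015e+01  9.000e-02 -8.557e+01] w 21.57
 go tip in mouth frame mm [ -1.04 -83.17  83.38] nogo [  -1.2  -213.17   83.16] org [  -1.13 -155.17   83.26] F block frame [ 1.17  1.49 -1.85] T [ 0.06 -0.13 -0.03]
rel [182.9   37.19 -52.26] [ -0.   115.6    0.22] rows>= 17
```

Request:
move_arm([
  [183, 35, -52, 0, 115.6, 0],
  [183, 35, -52, 0, 115.6, 0],
  [183, 35, -52, 0, 115.6, 0],
  [183, 35, -52, 0, 115.6, 0],
  [183, 35, -52, 0, 115.6, 0],
  [183, 35, -52, 0, 115.6, 0],
  [183, 35, -52, 0, 115.6, 0],
  [183, 35, -52, 0, 115.6, 0],
  [183, 35, -52, 0, 115.6, 0],
  [183, 35, -52, 0, 115.6, 0],
  [183, 35, -52, 0, 115.6, 0],
  [183, 35, -52, 0, 115.6, 0],
  [183, 35, -52, 0, 115.6, 0],
  [183, 35, -52, 0, 115.6, 0],
  [183, 35, -52, 0, 115.6, 0],
  [183, 35, -52, 0, 115.6, 0],
  [183, 35, -52, 0, 115.6, 0],
  [183, 35, -52, 0, 115.6, 0],
  [183, 35, -52, 0, 115.6, 0],
  [183, 35, -52, 0, 115.6, 0],
])

```text
time_s: 30.63
tool_pos: [0.5337, -0.3231, 0.1138]
tool_rot: [-90.0, -0.0, 159.1]
force: [-0.6, -0.3, -1.6]
grip_width: 0.0218
```

```bash
python3 -c "
from h import *
im,d=read_camera('wrist');save('w14',im)
im,d=read_camera('wrist')
chk()
rel([.5317,-.3239,.075],[-90.18,-.08,158.83])"
```

```text
t 30.7333 tcp [ 0.53356 -0.32365  0.11397] rot [-9.0010e+01 -1.0000e-02  1.5902e+02] w 21.94
 go tip in mouth frame mm [  12.6  -367.94   49.86] nogo [-104.75 -312.01   49.88] org [ -52.4  -336.97   49.87] F block frame [-0.39  1.   -2.56] T [ 0.06  0.05 -0.03]
rel [ 1.65 38.97  0.9 ] [-0.17  0.19 -0.07] rows>= 1
```

View pics/w14.png

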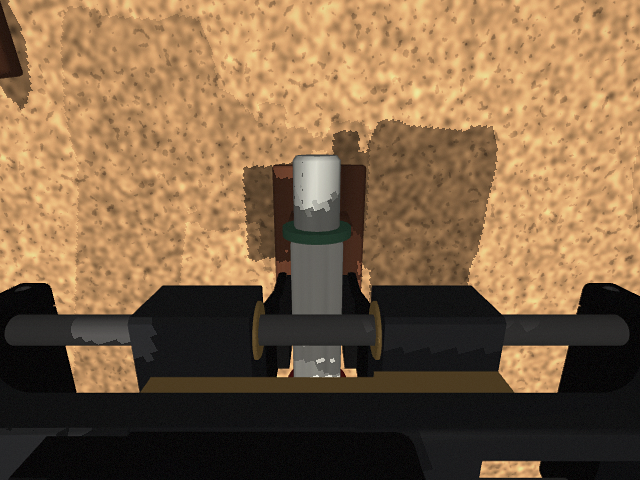

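The gauge is lined up over the cradle. I go down to just above the lips and let it settle.

Request:
move_arm([
  [1, 20, 0.4, 0, 0.1, 0],
  [1, 34, 0.4, 0, 0.1, 0],
  [1, 38, 0.4, 0, 0.1, 0],
  [1, 38, 0.4, 0, 0.1, 0],
  [1, 38, 0.4, 0, 0.1, 0],
  [1, 38, 0.4, 0, 0.1, 0],
  [1, 38, 0.4, 0, 0.1, 0],
])

```text
time_s: 31.32
tool_pos: [0.5332, -0.3244, 0.0773]
tool_rot: [-90.0, 0.1, 158.8]
force: [0.2, 0.8, -2.4]
grip_width: 0.0218
```

```bash
python3 -c "
from h import *
chk()
rel([.5317,-.3239,.0526],[-90.18,-.08,158.83])"
```

```text
t 31.3167 tcp [ 0.53323 -0.3244   0.07734] rot [-8.9980e+01  1.2000e-01  1.5884e+02] w 21.77
 go tip in mouth frame mm [  12.09 -368.85   13.39] nogo [-105.08 -312.55   13.12] org [ -52.8  -337.67   13.24] F block frame [ 0.26  0.8  -2.42] T [ 0.08 -0.02 -0.02]
rel [ 1.66 24.74  0.08] [-0.2   0.01 -0.2 ] rows>= 1
```

Request:
move_arm([
  [0.5, 6, 0, 0, 0, 0],
  [0.5, 12, 0, 0, 0, 0],
  [0.5, 16, 0, 0, 0, 0],
  [0.5, 19, 0, 0, 0, 0],
  [0.5, 21, 0, 0, 0, 0],
  [0.5, 21, 0, 0, 0, 0],
  [0.5, 21, 0, 0, 0, 0],
  [0.5, 21, 0, 0, 0, 0],
])

```text
time_s: 31.98
tool_pos: [0.5322, -0.3239, 0.0553]
tool_rot: [-90.0, 0.0, 158.8]
force: [0.2, 0.2, -2.4]
grip_width: 0.0218
```

```bash
python3 -c "
from h import *
chk()
rel([.5317,-.3239,.0526],[-90.18,-.08,158.83])"
```

```text
t 31.9833 tcp [ 0.53216 -0.32388  0.05528] rot [-8.9990e+01  3.0000e-02  1.5883e+02] w 21.84
 go tip in mouth frame mm [  11.08 -368.27   -8.79] nogo [-106.09 -311.96   -8.84] org [ -53.82 -337.08   -8.82] F block frame [ 0.26  0.15 -2.38] T [ 0.02 -0.   -0.01]
rel [0.42 2.68 0.18] [-0.19 -0.   -0.11] rows>= 1
```

Request:
move_arm([
  [0.2, 0.8, 0.1, 0, 0, 0],
  [0.2, 1.6, 0.1, 0, 0, 0],
  [0.2, 2.2, 0.1, 0, 0, 0],
  [0.2, 2.5, 0.1, 0, 0, 0],
  [0.2, 2.5, 0.1, 0, 0, 0],
  [0.2, 2.5, 0.1, 0, 0, 0],
])

```text
time_s: 32.48
tool_pos: [0.5317, -0.3239, 0.0526]
tool_rot: [-90.0, 0.0, 158.8]
force: [0.6, 0.9, -2.4]
grip_width: 0.022
```

```bash
python3 -c "
from h import *
chk()
rel([.5317,-.3239,.0526],[-90.18,-.08,158.83])"
```

```text
t 32.4833 tcp [ 0.53172 -0.32385  0.05263] rot [-89.99   0.   158.83] w 22.03
 go tip in mouth frame mm [  10.65 -368.21  -11.47] nogo [-106.52 -311.89  -11.48] org [ -54.25 -337.02  -11.47] F block frame [ 0.62  0.87 -2.36] T [ 0.05 -0.02  0.01]
rel [0.01 0.03 0.05] [-0.19 -0.   -0.08] rows>= 1
```

Request:
move_arm([
  [0, 0.3, 0, 0, 0, 0],
  [0, 0.6, 0, 0, 0, 0],
  [0, 0.6, 0, 0, 0, 0],
  [0, 0.6, 0, 0, 0, 0],
])

```text
time_s: 32.82
tool_pos: [0.5318, -0.3239, 0.0525]
tool_rot: [-90.0, 0.0, 158.8]
force: [-1.8, 1.7, 3.8]
grip_width: 0.0219
```

```bash
python3 -c "
from h import *
chk()"
```

```text
t 32.8167 tcp [ 0.53176 -0.32386  0.05255] rot [-8.9990e+01  1.0000e-02  1.5882e+02] w 21.94
 go tip in mouth frame mm [  10.68 -368.22  -11.54] nogo [-106.49 -311.89  -11.56] org [ -54.21 -337.02  -11.55] F block frame [-1.64  1.83  3.75] T [0.35 0.47 0.  ]
```

It is seated: the force changed from −2.4 N to +3.8 N. I back off 0.4 mm and open.

Request:
move_arm([
  [0, -0.4, 0, 0, 0, 0],
  [0, -0.4, 0, 0, 0, 0],
  [0, -0.4, 0, 0, 0, 0],
  [0, -0.4, 0, 0, 0, 0],
  [0, -0.4, 0, 0, 0, 0],
  [0, -0.4, 0, 0, 0, 0],
  [0, -0.4, 0, 0, 0, 0],
  [0, -0.4, 0, 0, 0, 0],
  [0, -0.4, 0, 0, 0, 0],
  [0, -0.4, 0, 0, 0, 0],
  [0, -0.4, 0, 0, 0, 0],
  [0, -0.4, 0, 0, 0, 0],
  [0, -0.4, 0, 0, 0, 0],
  [0, -0.4, 0, 0, 0, 0],
], claw=80)

```text
time_s: 33.98
tool_pos: [0.5317, -0.3238, 0.0524]
tool_rot: [-90.0, -0.0, 158.8]
force: [0.5, 0.4, 0.4]
grip_width: 0.0801
```

```bash
python3 -c "
from h import *
chk()
im,d=read_camera('wrist');save('w15',im)"
```

```text
t 33.9833 tcp [ 0.53173 -0.32376  0.05238] rot [-90.    -0.   158.83] w 80.05
 go tip in mouth frame mm [  10.67 -368.11  -11.72] nogo [-106.51 -311.81  -11.71] org [ -54.23 -336.93  -11.72] F block frame [0.49 0.4  0.45] T [ 0.03  0.02 -0.01]
```

View pics/w15.png

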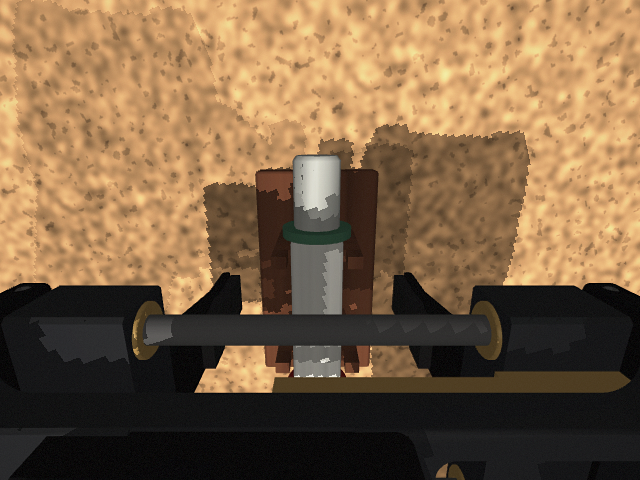

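The gauge lies in the cradle slots, tip at (316,156) as when first gripped, and the fingers are clear of it. I lift straight up.

Request:
move_arm([
  [0, -10, 0, 0, 0, 0],
  [0, -40, 0, 0, 0, 0],
  [0, -80, 0, 0, 0, 0],
  [0, -120, 0, 0, 0, 0],
  [20, -150, 0, 0, 0, 0],
  [60, -150, 0, 0, 0, 0],
  [100, -150, 0, 0, 0, 0],
  [100, -150, 0, 0, 0, 0],
  [100, -150, 0, 0, 0, 0],
  [100, -150, 0, 0, 0, 0],
])

```text
time_s: 34.87
tool_pos: [0.439, -0.288, 0.2036]
tool_rot: [-90.0, 0.1, 158.8]
force: [-0.3, -0.1, -0.5]
grip_width: 0.0797
```

```bash
python3 - <<'E'
from h import *
np.set_printoptions(precision=4,suppress=True)
im,d=read_camera('top');ci=camera_info('top');save('top9',im); P=cloud(ci,d)
s,_=read_camera('scene');save('s9',s)
def rect(b,z0,z1,n):
    m=(P[...,0]>b[0])&(P[...,0]<b[1])&(P[...,1]>b[2])&(P[...,1]<b[3])&(P[...,2]>z0)&(P[...,2]<z1)&(d>0); q=P[m]; print(n,m.sum(),cv2.minAreaRect((q[:,:2]*1000).astype(np.float32)),np.percentile(q[:,2],[5,50,95]))
rect((.45,.64,-.4,-.25),.067,.08,'gauge')
for n,b in dict(jar=(.65,.85,.05,.2),carv=(.65,.85,-.25,-.08),bask=(.38,.56,.18,.36)).items(): rect(b,.02,.15,n)
print(env.get_obs()['tool_pos'])
E
```

```text
gauge 741 ((545.9542846679688, -328.0564880371094), (26.337427139282227, 114.26294708251953), 69.43120574951172) [0.0684 0.0718 0.0754]
jar 1685 ((754.0360717773438, 121.68951416015625), (70.59322357177734, 73.52043151855469), 61.970245361328125) [0.0397 0.1088 0.1126]
carv 742 ((762.0018310546875, -163.63478088378906), (32.208106994628906, 119.5748519897461), 66.99790954589844) [0.0547 0.0625 0.0723]
bask 4394 ((460.42218017578125, 268.5901794433594), (134.44924926757812, 135.114990234375), 2.827502489089966) [0.0434 0.0468 0.0542]
[ 0.4398 -0.288   0.2031]
```

View pics/s9.png

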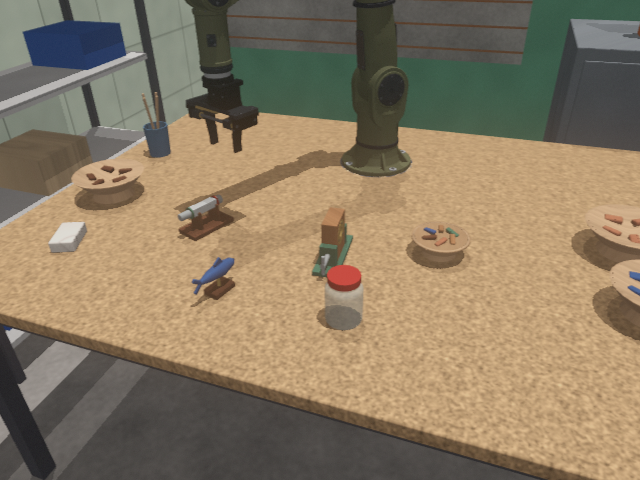

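The gauge is back in the cradle at (205,210). Its no-go end is hidden from the top camera by the hand. The bystanders have not moved (under about 1 mm), and the arm is clear, so I hand in.

```bash
python3 -c "
from h import *
print(job.sign_off(), env.get_obs()['time_s'])"
```

```text
the job is handed in; nothing more can be done
the job is handed in; nothing more can be done
```

The bore passed the check: the go end went fully home, the no-go end would not enter, and the gauge is back in its cradle. I handed the job in after about 35 s of the 72 s allowed; no verdict was reported.

- **Finding the bore:** The wrist camera put it about 2.5 mm off the seat in x and 2.5 mm low.
- **Go end:** It slid in from the −y mouth with no side load. The collar met the brass about 1.7 mm deeper than predicted, and I seated it at about 4 N and kept it in line.
- **No-go end:** I pressed it on the +y mouth, square to about 0.2° and centred to within a few tenths of a millimetre by the arm's readings. It stayed at 7–7.7 N for over 2 s and did not go in.
- **Cradle:** The gauge touched down gently and rests at its original height. From the arm's readings at release it is within about 1 mm of where it started, and it points the same way.

**Final checks:** The last top-camera pictures show the basket, jar and carving moved by less than about 1.5 mm, which is measurement noise. The hand blocked part of the gauge in that view (it measured 114 mm instead of 130 mm), so the overhead fit of its position does not count as a check. The wrist picture at release and the final scene picture both show it lying in the slots. The force readings carry about 1 N of noise, so the pressures are approximate.

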